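Set and lock the depth gauge on a tube adapter

ROBOT

A 6-joint arm with a two-finger parallel gripper is mounted at the origin on the work surface. World frame = base frame: x ahead of the robot, y to its left, z up, the work surface at z = 0. Lengths are in m, angles in rad, forces in N, time in s.
With the tool pointing down it reaches from about 0.325 to 1 m from the base axis. Payload 5.1 kg.
Tool frame: the origin (TCP) lies at the very end of the fingers, on their centre line; the grasp point (between the pads) lies 19 mm behind it (pinch_z is the z of the grasp point in the tool frame, in m); z points along the fingers, y is the direction in which the jaws open and shut (so a half turn about z gives the same grasp; the last joint's range is limited). The gripper opens to 85 mm and grips with 20 to 120 N. Pads are 22 mm wide; open, the fingers measure 114 mm over their backs; the gripper's body (76 mm by 85 mm) begins 54 mm behind the grasp point. The pads swing forward as they close: fully open they stand 13 mm farther back than shut.
Start: joints at [1.057, 0.124, 1.65, -0, 1.367, -0.083], TCP at [0.271, 0.591, 0.231] pointing down, gripper open.
Joint ranges: [-2.61, 2.61], [-1.02, 2.33], [0.03, 2.71], [-1.35, 4.49], [0.32, 2.68], [-2.91, 2.91]. Speed limits (rad/s): [2.57, 2.57, 3.14, 3.14, 3.14, 3.14].

INTERFACE

Orientations are given as [roll, pitch, yaw] about the fixed x, y, z axes, in that order (R = Rz(yaw) Ry(pitch) Rx(roll)).
In Python, from bench import * gives the robot as it stands.
- The arm moves only by the tool arm_command, never from a script. Its arguments are lists of equal length, an entry for each row: "xyz": the shift along the tool's x, y, z in units of 40 mm (1.0 is 40 mm), a list of three; "roll": the turn about the tool's z in units of 8 degrees (1.0 is 8 degrees). In form: {"xyz": [[dx, dy, dz], ...], "roll": [roll, ...]}. A call has 1 to 12 rows; each row shifts and turns the pose as measured when the row begins, along the tool's axes as they then stand; what a row does not reach is not made up. A row lasts 1/8 s, in which the tool goes at most 62.5 mm and 10.7 degrees, less where a joint would pass 70% of its speed; a pose out of reach is approached as far as the arm can. A call is refused whole if a number of a shift passes 1 or a number of a turn 1, either way. A call with a gripper value outside its range is refused whole. "jaw" is the closure, from 0 (fully open) to 1 (shut), set as the call begins (left out, the last holds). The fingers move at their own pace and stop on an object; "newtons" is the grip in N (left out, the last holds). Time passes only in rows, so rows that do not move let the fingers close. It gives the time, the measured TCP pose, the force and the opening at its end, in the units of the state.
- get_obs(): the state, without advancing time (a new reading comes with each control period).
- read_camera(name): name is "scene" or "top"; returns the picture (420x560x3 uint8, red, green, blue); there is no depth.
- camera_model(name): a dict with "fx", "fy", "cx", "cy" (pixels), "rvec" (rotation vector, rad) and "tvec" (3), from world to camera coordinates, as OpenCV has them. Camera axes: x right, y down, z forward; pixel columns grow to the right and rows downward; lengths in m; the calibration is good to about 2 mm. A picture is of the moment at which its call begins. camera_model takes no time and is no camera call.
- close_job(): hands the job in, once; it reports no verdict.
The state is a dict: "clock": time; "joint_pos": joint angles; "dq": joint speeds; "effort": joint torques, N m; "position": TCP position; "orientation": TCP orientation; "ft_force": force on the tool from outside, world axes, zero at the start; "wrist_torque": the same for the moment, N m; "opening": opening from 0.0 (shut) to 1.0 (fully open).
Only numpy, scipy, OpenCV 4.12 (cv2) and the standard library are available. Lean on these libraries where they do the work, as an engineer would, in place of code of your own. Each camera call takes 0.05 s, during which the arm holds its last target.

TASK

Slide the aluminium tube adapter fully home into the depth-setting stand so its blind bore is under the rod, push the rod down until it bottoms in the bore, and keep pressing on it firmly for about a second. Then tighten the slanted clamp knob clockwise until it suddenly goes stiff (the collar under it starts to turn), add one more eighth of a turn (45 degrees, which carries the collar's pointer from the first engraved line to the second) without overtightening, and let go. Leave the tube rack, the jar and the tip box where they stand.

Things in the scene. Friction and masses are not known exactly. Their poses are not given: they have to be found in the camera images.
- stand: Fixed depth-setting stand, aluminium, grey and steel. Origin on the table straight under the rod; x points to its back, z up; the open front (-x) looks roughly at the robot. Column x 68 to 98 mm; head above the nest 44 mm wide, x -34 to 91, z 115 to 155. The clamp leans out of the head's front 33 degrees from vertical, overhanging the way in: lowest at z 145, foremost about x -88, z 190.
- nest (a point): Nest on the table under the rod; same origin and axes as the stand. Two side rails, x 0 to 32 mm, inner gap 52 mm, 15 mm high, flaring open at the front to x -22 mm; back stop 30 mm high with its face at x = 28 mm.
- rod_tip (a point): Lower end of the vertical steel depth rod (10 mm diameter), on the stand's axis (stand x = y = 0), 60 to 80 mm above the table at the start.
- rod_cap (a point): Centre of the flat top of the rod's dark round cap (32 mm diameter, 18 mm high), 195 mm above the tip. Press down here, with some 8 to 20 N once bottomed.
- rod (a joint): How far the rod has been slid down, m: 0 = tip 80 mm above the table, range 0 to 0.078. It slides against about 3 N of friction and stays where it is left. When bottomed in the seated adapter it reads 0.070.
- adapter_grip (a point): Loose tube adapter (aluminium with a steel fin, 150 to 260 g): the middle of its upright grip fin, 42 mm above the underside, 140 mm behind the bore. Fin 14 mm thick (y), 32 mm along x, reaching from the underside to 60 mm. x points from the fin to the bored block, z up. A tail 14 mm thick, 18 mm high joins fin and block.
- bore_floor (a point): Centre of the floor of the adapter's blind bore, 10 mm above the underside; axes as adapter_grip. The block round it is 56 mm (x) by 44 mm (y) by 44 mm high; bore central, 21 mm wide, 34 mm deep. Home: block between the rails and against the back stop, bore_floor right under rod_tip.
- knob_grip (a point): Middle of the bar of the black clamp knob, on its axis. Bar 40 mm long (point x), 12 mm thick (point y), 36 mm tall along the axis; z is the axis, pointing outwards and up, 33 degrees from vertical towards the stand's -x. The bar's outer end lies 13 mm above this point along the axis, its foot 22 mm below; the collar's top is 27 mm below. Stand frame: x = -64 mm, z = 191 mm.
- knob (a joint): Easy turning of the knob relative to the collar, rad, growing clockwise seen from outside along the knob's axis; starts between 0.42 and 0.75, turns easily (0.02 N m) up to 1.0. There it bites: within the next 0.1 rad (elastic give) the resistance climbs to 0.27 N m, the collar starts to turn with it, and it stays at that. Let go, the knob springs back that 0.1 rad; the collar does not.
- collar (a joint): Turn of the collar (dark disc 46 mm across with a small pointer, under the knob) past the bite, rad, clockwise; 0 = pointer at the first engraved line, 0.785 = second line. It moves only once the knob has bitten, and stays where it is left. Range to 1.6.
- rack: Bystander: grey tube rack 110 x 30 x 50 mm with five capped tubes up to 90 mm high; origin at the centre of its underside.
- jar: Bystander: capped jar, 56 mm across, 75 mm high; origin at the centre of its underside.
- tipbox: Bystander: box with clear lid, 85 x 65 x 56 mm; origin at the centre of its underside.
Things that resemble listed ones, but are neither listed nor needed, are in the scene too. Several things look just like the part that bears adapter_grip: the one meant starts nearest to the robot's base.

How it is judged:
By the outcome, as a careful person would: the job done as asked, in the order asked, and still so for the second after the job is handed in, with the robot touching nothing.
It also fails if it takes over 72 s, if anything falls off the work surface, if the arm or the gripper's body presses on something with over 40 N, if the wrist force passes 120 N, or if a joint passes its speed limit or range.

## Working session

There is one attempt and no reset: what is moved stays moved. The work goes in short steps, Python scripts to look and compute and a tool call to move; the robot and the scene stay as the last step left them, time stands still between calls to the robot, and variables do not carry over. Pictures are saved under pics/ and viewed, and the job is handed in when it is done.

Besides the shell and the picture viewer there is one more tool, called by a JSON object that holds its "api" and its "payload". arm_command: Moves the arm, as the interface text tells. Its arguments: {"type":"object","properties":{"xyz":{"type":"array","items":{"type":"array","items":{"type":"number"}}},"roll":{"type":"array","items":{"type":"number"}},"jaw":{"type":"number"},"newtons":{"type":"number"}},"required":["xyz","roll"]}

```bash
ls; mkdir -p pics; python3 - <<'E'
from bench import *
import cv2,numpy as np
print(get_obs())
for n in("scene","top"):
    im=read_camera(n); cv2.imwrite(f"pics/{n}0.png",im[:,:,::-1]); print(camera_model(n))
E
```

```text
pics
{'clock': 0.0, 'joint_pos': array([ 1.05741689e+00,  1.24488928e-01,  1.65168630e+00, -3.08667966e-05,
        1.36749504e+00, -8.26014677e-02]), 'dq': array([-0.0001753 ,  0.00117481, -0.00095547,  0.00029099,  0.0001369 ,
        0.0020528 ]), 'effort': array([-2.49034398e-03, -4.23589218e+01, -3.65463638e+01, -1.61390790e-04,
        6.62629216e-03,  2.17639223e-05]), 'position': array([0.27115698, 0.59006247, 0.23005622]), 'orientation': array([-3.13951963e+00, -1.41303815e-04,  2.71082080e+00]), 'ft_force': array([-0.13997358, -0.0295837 , -0.66874609]), 'wrist_torque': array([ 0.01653514,  0.02714028, -0.04308553]), 'opening': 1.0022471375217665}
{'fx': 381.4288265985044, 'fy': 381.4288265985044, 'cx': 277.4242502497503, 'cy': 206.93432793581266, 'rvec': array([ 1.55548464,  2.26942319, -0.67591938]), 'tvec': array([ 0.04460087, -0.41599627,  1.57704381])}
{'fx': 388.17731120910986, 'fy': 388.17731120910986, 'cx': 284.8967784518625, 'cy': 209.3931719457848, 'rvec': array([ 2.06743597, -2.1696347 ,  0.22671546]), 'tvec': array([0.21055404, 0.60139786, 1.30212427])}
```

View pics/scene0.png

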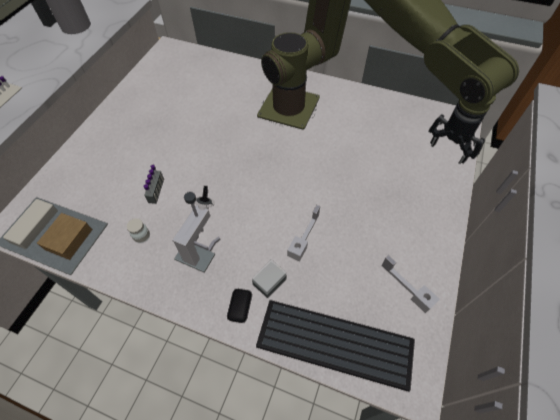

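View pics/top0.png

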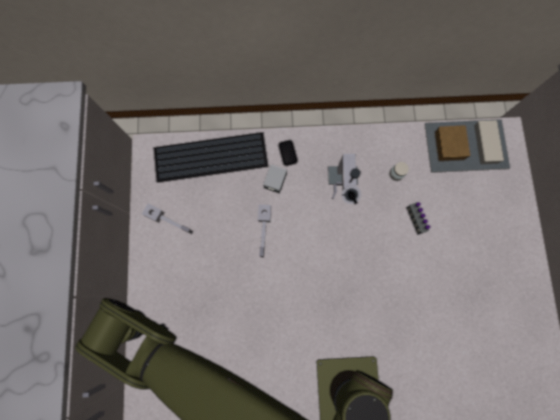

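The scene view shows the stand at about (195,235), one adapter-like part at (305,232) and another at (410,283). The rack is at (153,183), the jar at (137,230) and the tip box at (269,278). I'll take close crops next.

```bash
cat > h.py <<'E'
from bench import *
import cv2,numpy as np
from scipy.spatial.transform import Rotation as Rn
def cam(n):
    m=camera_model(n); K=np.array([[m['fx'],0,m['cx']],[0,m['fy'],m['cy']],[0,0,1]]); return K,cv2.Rodrigues(m['rvec'])[0],m['tvec']
def ray(n,uv):
    K,R,t=cam(n); d=R.T@np.linalg.inv(K)@np.array([uv[0],uv[1],1.]); return -R.T@t,d/np.linalg.norm(d)
def plane(n,uv,z):
    c,d=ray(n,uv); return c+d*(z-c[2])/d[2]
def two(a,b): # a scene px, b top px
    c1,d1=ray("scene",a);c2,d2=ray("top",b)
    s=np.linalg.lstsq(np.c_[d1,-d2],c2-c1,rcond=None)[0]
    p,q=c1+s[0]*d1,c2+s[1]*d2
    return (p+q)/2,np.linalg.norm(p-q)
def proj(n,P):
    K,R,t=cam(n); return cv2.projectPoints(np.atleast_2d(np.array(P,float)),R,t,K,None)[0][:,0]
def crop(im,x0,y0,x1,y1,s):
    return cv2.resize(im[y0:y1,x0:x1],None,fx=s,fy=s,interpolation=cv2.INTER_CUBIC)
E
python3 - <<'E'
from h import *
s=cv2.imread('pics/scene0.png');t=cv2.imread('pics/top0.png')
cv2.imwrite('pics/c1.png',crop(s,160,170,260,270,6)); cv2.imwrite('pics/c2.png',crop(t,310,140,380,210,8))
a=crop(s,275,195,335,265,6);b=crop(t,245,195,285,265,6);cv2.imwrite('pics/c3.png',np.hstack([a,b]))
E
```

```text
(no output)
```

View pics/c1.png

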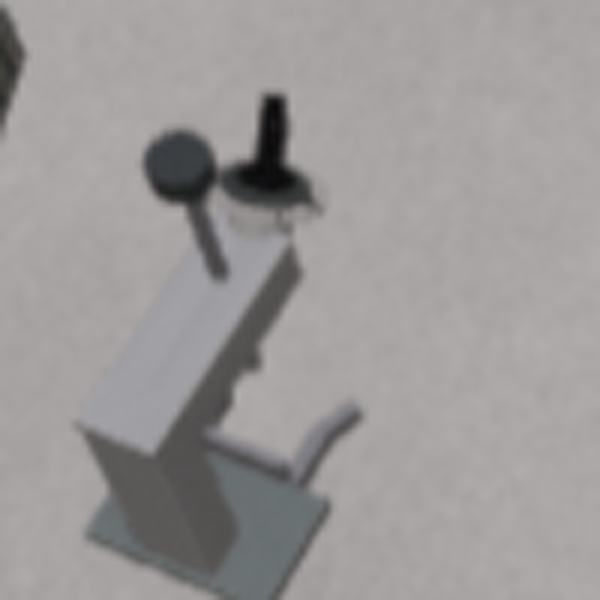

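View pics/c2.png

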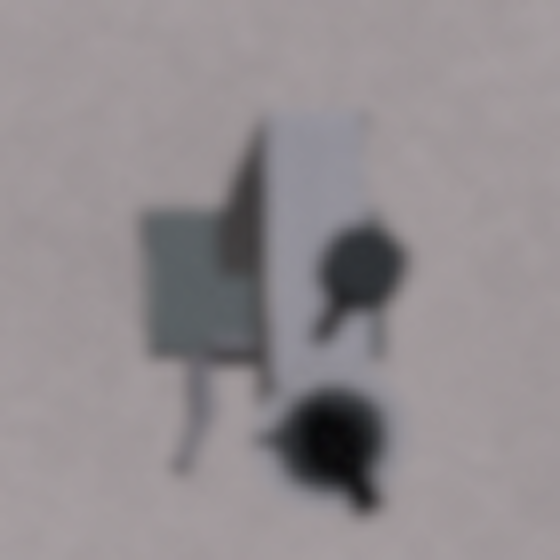

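View pics/c3.png

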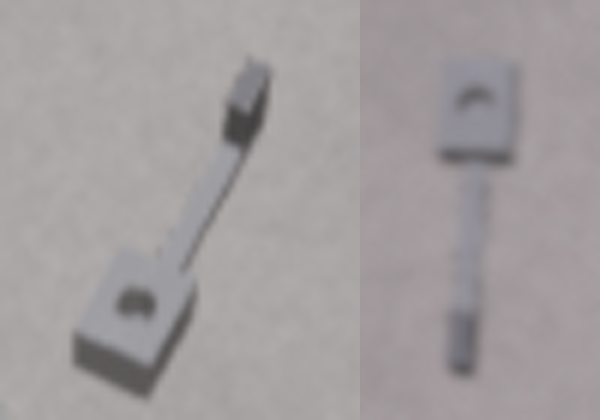

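Candidates for the adapter:
- **A:** scene (305,232), top (264,230).
- **B:** scene (410,283), top (170,220).
- The curved bent handle at the stand, scene (212,241), is not an adapter.

The keyboard and mouse don't matter here. I choose A because it lies nearest the base. The crop confirms a bored block at the far end and a fin towards the robot. Next I measure.

```bash
python3 - <<'E'
from h import *
np.set_printoptions(precision=4,suppress=True)
S=lambda x,y,x0,y0,s:((x+.5)/s-.5+x0,(y+.5)/s-.5+y0)
c1=lambda x,y:S(x,y,160,170,6); c2=lambda x,y:S(x,y,310,140,8)
a3=lambda x,y:S(x,y,275,195,6); b3=lambda x,y:S(x-360,y,245,195,6)
print('B fin', plane('scene',(388,262),.06),plane('top',(189,231),.06))
print('A block top scene');Q=[plane('scene',a3(*p),.044) for p in[(73,332),(152,368),(195,287),(125,250)]]
print(np.array(Q),np.mean(Q,0))
print('A block top, top cam');Q=[plane('top',b3(*p),.044) for p in[(442,62),(517,62),(513,152),(440,152)]]
print(np.array(Q),np.mean(Q,0))
print('bore',plane('scene',a3(136,303),.044),plane('top',b3(476,98),.044))
print('fin top',plane('scene',a3(250,86),.06),plane('top',b3(461,342),.06))
print('cap',two(c1(180,160),c2(363,265)))
print('head scene z155',*[plane('scene',c1(*p),.155) for p in[(80,428),(155,455),(298,255)]])
print('head top z155',*[plane('top',c2(*p),.155) for p in[(266,116),(360,116),(270,392)]])
print('knob end',two(c1(272,97),c2(370,505)),'bar ctr/collar',two(c1(265,182),c2(335,440)))
print('base',*[plane('top',c2(*p),.006) for p in[(142,212),(150,355)]])
print('rack/jar/tip',plane('top',(418,218),.05),plane('top',(400,172),.075),plane('top',(275,179),.056))
E
```

```text
B fin [0.5754 0.5297 0.06  ] [0.5504 0.5173 0.06  ]
A block top scene
[[0.6383 0.2331 0.044 ]
 [0.6429 0.2777 0.044 ]
 [0.5915 0.2831 0.044 ]
 [0.584  0.2418 0.044 ]] [0.6142 0.2589 0.044 ]
A block top, top cam
[[0.6351 0.2751 0.044 ]
 [0.633  0.2306 0.044 ]
 [0.5789 0.2352 0.044 ]
 [0.5809 0.2781 0.044 ]] [0.6069 0.2548 0.044 ]
bore [0.6112 0.2577 0.044 ] [0.6123 0.2557 0.044 ]
fin top [0.4741 0.2731 0.06  ] [0.4671 0.2691 0.06  ]
cap (array([ 0.677 , -0.0365,  0.2491]), np.float64(0.0004994964567943173))
head scene z155 [ 0.7781 -0.0563  0.155 ] [ 0.778  -0.0166  0.155 ] [ 0.6562 -0.0042  0.155 ]
head top z155 [ 0.772  -0.0211  0.155 ] [ 0.7702 -0.0607  0.155 ] [ 0.6524 -0.0133  0.155 ]
knob end (array([ 0.5954, -0.0434,  0.189 ]), np.float64(0.0004697498891327322)) bar ctr/collar (array([ 0.6284, -0.0359,  0.1637]), np.float64(0.0017785070661620172))
base [0.7799 0.0138 0.006 ] [0.7107 0.015  0.006 ]
rack/jar/tip [ 0.5597 -0.2866  0.05  ] [ 0.7238 -0.2332  0.075 ] [0.7245 0.2112 0.056 ]
```

```bash
python3 - <<'E'
from h import *
s=cv2.imread('pics/scene0.png');t=cv2.imread('pics/top0.png')
def g(im,x0,y0,x1,y1,k,f):
    c=cv2.resize(im[y0:y1,x0:x1],None,fx=k,fy=k,interpolation=cv2.INTER_NEAREST)
    c=cv2.convertScaleAbs(c,alpha=1.4,beta=-30)
    for x in range(x0,x1,5):
        cv2.line(c,((x-x0)*k,0),((x-x0)*k,4),(0,0,255),1)
        if x%10==0: cv2.putText(c,str(x),((x-x0)*k,14),0,.35,(0,0,255),1)
    for y in range(y0,y1,5):
        cv2.line(c,(0,(y-y0)*k),(4,(y-y0)*k),(0,0,255),1)
        if y%10==0: cv2.putText(c,str(y),(5,(y-y0)*k+4),0,.35,(0,0,255),1)
    cv2.imwrite(f,c)
g(s,170,180,224,230,12,'pics/d1.png'); g(t,326,150,364,206,10,'pics/d2.png')
E
```

```text
(no output)
```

View pics/d1.png

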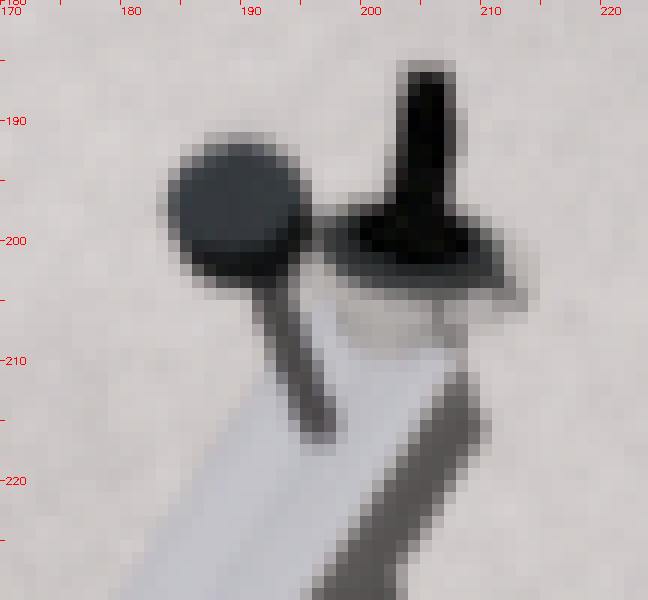

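View pics/d2.png

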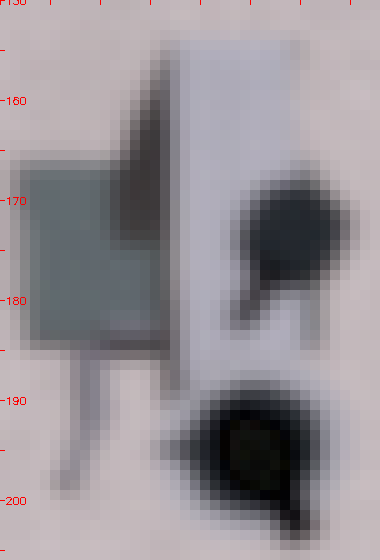

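```bash
python3 - <<'E'
from h import *
np.set_printoptions(precision=4,suppress=True)
print('top cam pos',ray('top',(0,0))[0],ray('scene',(0,0))[0])
for a in[(189.6,196.6),(189.9,197)]:
  for b in[(354.9,172.7),(355.4,172.4)]: print('cap',two(a,b))
print('rod entry',plane('scene',(195.8,214.5),.155),plane('top',(349.8,181.5),.155))
for z in(.255,.265,.275):print(z,plane('scene',(189.7,196.7),z),plane('top',(355.2,172.5),z))
for nm,c,ps in(('head','top',[(343,153.5),(355.5,153.5),(342.5,184),(355.7,165)]),('rail/plate','top',[(334.6,186),(332,199),(327.8,166),(328.8,184)])):
  z=.155 if nm=='head' else .012
  print(nm,*[plane(c,p,z) for p in ps])
E
```

```text
top cam pos [0.3366 0.2019 1.3955] [1.1303 0.409  1.1033]
cap (array([ 0.6773, -0.0366,  0.2479]), np.float64(0.0005747875395679014))
cap (array([ 0.6777, -0.0373,  0.2483]), np.float64(0.0023284375488814503))
cap (array([ 0.6775, -0.0365,  0.2464]), np.float64(0.0015322772488439473))
cap (array([ 0.6779, -0.0372,  0.2469]), np.float64(0.0032876742137763564))
rod entry [ 0.6778 -0.0372  0.155 ] [ 0.6755 -0.0368  0.155 ]
0.255 [ 0.6812 -0.0322  0.255 ] [ 0.6759 -0.0364  0.255 ]
0.265 [ 0.6865 -0.027   0.265 ] [ 0.6729 -0.0343  0.265 ]
0.275 [ 0.6918 -0.0218  0.275 ] [ 0.67   -0.0322  0.275 ]
head [ 0.774  -0.0219  0.155 ] [ 0.772 -0.064  0.155] [ 0.6681 -0.0119  0.155 ] [ 0.7316 -0.0612  0.155 ]
rail/plate [ 0.7001 -0.0068  0.012 ] [0.6515 0.0064 0.012 ] [0.7782 0.0128 0.012 ] [0.7087 0.014  0.012 ]
```

```bash
cat > plan.py <<'E'
import sys; from h import *
# usage: plan.py x y z yawdeg nrows   (tool-down)
def plan(x,y,z,yawd,n=None):
    o=get_obs(); p=o['position'].copy(); R=Rn.from_euler('xyz',o['orientation']).as_matrix()
    yaw=o['orientation'][2]; dy=(np.radians(yawd)-yaw+np.pi)%(2*np.pi)-np.pi
    d=np.array([x,y,z])-p
    n=n or int(max(np.ceil(np.linalg.norm(d)/.038),np.ceil(abs(np.degrees(dy))/7.8),1))
    X=[];A=[]
    for i in range(n):
        X.append([float(v) for v in np.round(R.T@(d/n)/.04,2)]); A.append(round(-np.degrees(dy)/n/8,2))
        R=R@Rn.from_euler('z',-dy/n).as_matrix()
    print(n,X,A)
def st():
    o=get_obs(); np.set_printoptions(precision=4,suppress=True)
    print('t',round(o['clock'],2),'p',o['position'],'ori°',np.degrees(o['orientation']),'F',o['ft_force'],'T',o['wrist_torque'],'open',round(o['opening'],3),'q',o['joint_pos'])
if __name__=='__main__':
    st(); a=[float(v) for v in sys.argv[1:]]
    if a: plan(*a[:4],int(a[4]) if len(a)>4 else None)
E
python3 plan.py .4706 .271 .1 174.2
```

```text
t 0.1 p [0.2712 0.5901 0.2301] ori° [-179.8888   -0.0099  155.3166] F [ 0.4908  0.0852 -0.7353] T [ 0.0417  0.0289 -0.0088] open 1.0 q [ 1.0574  0.1245  1.6516  0.      1.3675 -0.0826]
11 [[-0.71, -0.47, 0.3], [-0.7, -0.49, 0.3], [-0.69, -0.51, 0.3], [-0.67, -0.53, 0.3], [-0.65, -0.55, 0.3], [-0.64, -0.57, 0.3], [-0.62, -0.59, 0.3], [-0.6, -0.61, 0.3], [-0.58, -0.63, 0.3], [-0.56, -0.64, 0.3], [-0.54, -0.66, 0.3]] [np.float64(-0.21), np.float64(-0.21), np.float64(-0.21), np.float64(-0.21), np.float64(-0.21), np.float64(-0.21), np.float64(-0.21), np.float64(-0.21), np.float64(-0.21), np.float64(-0.21), np.float64(-0.21)]
```

{"api": "arm_command", "payload": {"xyz": [[-0.71,-0.47,0.3],[-0.7,-0.49,0.3],[-0.69,-0.51,0.3],[-0.67,-0.53,0.3],[-0.65,-0.55,0.3],[-0.64,-0.57,0.3],[-0.62,-0.59,0.3],[-0.6,-0.61,0.3],[-0.58,-0.63,0.3],[-0.56,-0.64,0.3],[-0.54,-0.66,0.3]], "roll": [-0.21,-0.21,-0.21,-0.21,-0.21,-0.21,-0.21,-0.21,-0.21,-0.21,-0.21], "jaw": 0.3, "newtons": 60}}

```text
clock: 1.48
position: [0.4729, 0.2614, 0.0899]
orientation: [-3.136, -0.005, 3.049]
ft_force: [0.8, 0.1, -0.5]
opening: 0.7
```

```bash
python3 plan.py .4706 .271 .1 174.2
```

```text
t 1.48 p [0.4729 0.2614 0.0899] ori° [-179.6628   -0.3045  174.7008] F [ 0.7778  0.0962 -0.4519] T [ 0.0332  0.0048 -0.0126] open 0.7 q [ 0.4069  0.0203  2.0103 -0.0029  1.1185 -1.0701]
1 [[0.08, 0.23, -0.25]] [np.float64(0.06)]
```

{"api": "arm_command", "payload": {"xyz": [[0.06,0.24,-0.1],[0,0,0],[0,0,0]], "roll": [0,0,0]}}

```text
clock: 1.85
position: [0.4706, 0.2703, 0.0924]
orientation: [-3.134, -0.008, 3.046]
ft_force: [-0.3, 0.2, 0.4]
opening: 0.7
```

```bash
python3 - <<'E'
from h import *; from plan import st
st()
s=read_camera('scene')[:,:,::-1];t=read_camera('top')[:,:,::-1]
cv2.imwrite('pics/s1.png',s);cv2.imwrite('pics/t1.png',t)
P=get_obs()['position'];print(proj('scene',P),proj('top',P))
a=crop(s,260,170,340,260,6);b=crop(t,225,190,295,280,6);cv2.imwrite('pics/e1.png',cv2.convertScaleAbs(np.hstack([a,b]),alpha=1.4,beta=-20)[:540,:800])
print(a.shape,b.shape)
E
```

```text
t 1.85 p [0.4706 0.2703 0.0924] ori° [-179.5779   -0.4778  174.5402] F [-0.3376  0.2251  0.4214] T [0.0405 0.0169 0.0116] open 0.7 q [ 0.4236  0.0245  2.0014 -0.0025  1.1266 -1.0509]
[[316.5074 202.3301]] [[260.449  249.5495]]
(540, 480, 3) (540, 420, 3)
```

View pics/e1.png

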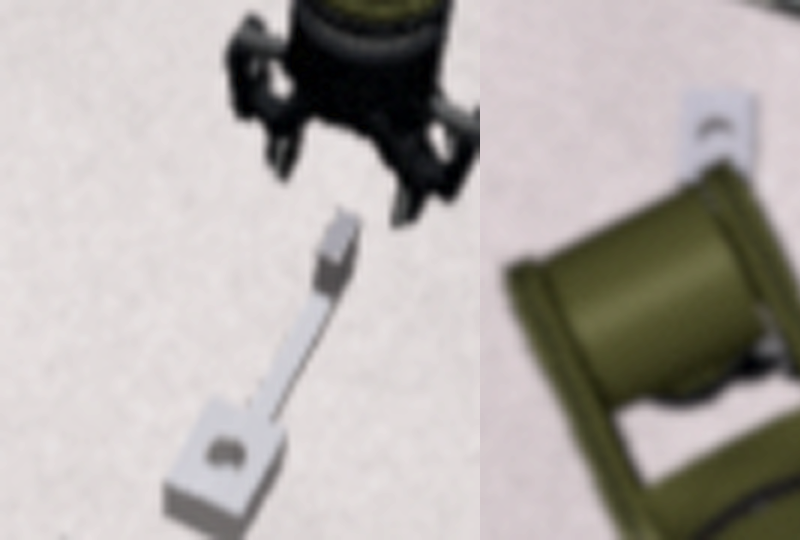

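The scene crop shows the open fingers straddling the fin: tips at (307,200) and (327,208), fin at (316,210). I'll go down and grip.

{"api": "arm_command", "payload": {"xyz": [[0,0,0.6],[0,0,0.6],[0,0,0.4],[0,0,0.1],[0,0,0]], "roll": [0,0,0,0,0]}}

```text
clock: 2.58
position: [0.4711, 0.2727, 0.0253]
orientation: [-3.137, -0.004, 3.05]
ft_force: [0.1, -0.6, 0.6]
opening: 0.7
```

```bash
python3 plan.py .4706 .271 .023 174.2
```

```text
t 2.58 p [0.4711 0.2727 0.0253] ori° [-179.7359   -0.2036  174.7479] F [ 0.082  -0.6252  0.5703] T [-0.0129 -0.0031  0.024 ] open 0.7 q [ 0.4272  0.119   2.0321 -0.0027  0.9958 -1.0504]
1 [[0.01, -0.04, 0.06]] [np.float64(0.07)]
```

{"api": "arm_command", "payload": {"xyz": [[0,0,0.06],[0,0,0],[0,0,0],[0,0,0],[0,0,0],[0,0,0]], "roll": [0,0,0,0,0,0], "jaw": 1, "newtons": 80}}

```text
clock: 3.32
position: [0.4722, 0.2732, 0.0246]
orientation: [-3.139, -0.001, 3.05]
ft_force: [1.0, 0.9, -0.9]
opening: 0.153
```

```bash
python3 - <<'E'
from h import *; from plan import st
st()
s=read_camera('scene')[:,:,::-1]
cv2.imwrite('pics/s2.png',s)
cv2.imwrite('pics/e2.png',cv2.convertScaleAbs(crop(s,260,170,340,260,6),alpha=1.4,beta=-20))
E
```

```text
t 3.33 p [0.4722 0.2732 0.0246] ori° [-179.838   -0.054  174.729] F [ 1.0074  0.8588 -0.9164] T [0.0895 0.0411 0.0006] open 0.153 q [ 0.4271  0.1208  2.0314 -0.0024  0.9916 -1.0504]
```

View pics/e2.png

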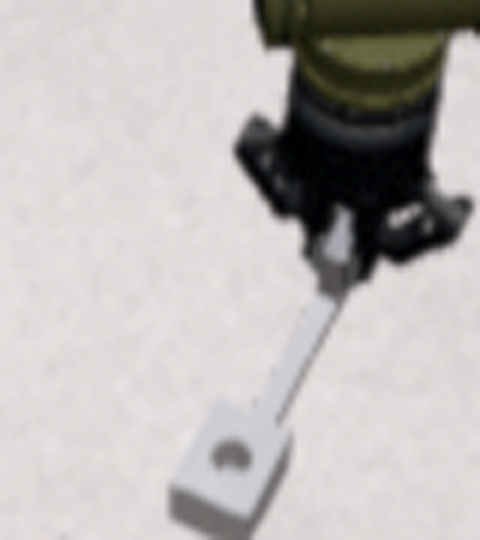

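The fin is gripped: the opening of 0.153 is about 13 mm and the crop shows the fin between the pads. I'll lift it about 4 mm and carry it sideways to in front of the nest.

```bash
python3 plan.py .465 -.0097 .0296 174.8 10
```

```text
t 3.38 p [0.4723 0.2732 0.0247] ori° [-179.8371   -0.0535  174.7296] F [-0.1551 -1.1727 -1.4621] T [0.0221 0.062  0.0319] open 0.153 q [ 0.4271  0.1209  2.0313 -0.0024  0.9916 -1.0504]
10 [[-0.05, -0.71, -0.01], [-0.05, -0.71, -0.01], [-0.05, -0.71, -0.01], [-0.05, -0.71, -0.01], [-0.05, -0.71, -0.01], [-0.05, -0.71, -0.01], [-0.05, -0.71, -0.01], [-0.05, -0.71, -0.01], [-0.05, -0.71, -0.01], [-0.05, -0.71, -0.01]] [np.float64(-0.0), np.float64(-0.0), np.float64(-0.0), np.float64(-0.0), np.float64(-0.0), np.float64(-0.0), np.float64(-0.0), np.float64(-0.0), np.float64(-0.0), np.float64(-0.0)]
```

{"api": "arm_command", "payload": {"xyz": [[0,0,-0.15],[-0.05,-0.5,0],[-0.05,-0.7,0],[-0.05,-0.7,0],[-0.05,-0.7,0],[-0.05,-0.7,0],[-0.05,-0.7,0],[-0.05,-0.7,0],[-0.05,-0.7,0],[-0.05,-0.5,0],[0,0,0],[0,0,0]], "roll": [0,0,0,0,0,0,0,0,0,0,0,0]}}

```text
clock: 4.88
position: [0.4623, 0.0209, 0.0304]
orientation: [-3.134, -0.007, 3.047]
ft_force: [-0.3, -0.3, -2.0]
opening: 0.151
```

```bash
python3 plan.py .465 -.0097 .0276 174.8
```

```text
t 4.88 p [0.4623 0.0209 0.0304] ori° [-179.5698   -0.3981  174.5725] F [-0.2573 -0.3207 -1.9728] T [-0.0046  0.0682 -0.0216] open 0.151 q [-0.0665 -0.0658  2.2111 -0.0087  1.0035 -1.5379]
1 [[-0.14, -0.75, 0.07]] [np.float64(-0.03)]
```

{"api": "arm_command", "payload": {"xyz": [[-0.1,-0.4,0],[0,-0.35,0],[0,0,0],[0,0,0]], "roll": [0,0,0,0]}}

```text
clock: 5.38
position: [0.4634, -0.0107, 0.0305]
orientation: [-3.134, -0.007, 3.049]
ft_force: [-0.5, 1.2, -1.7]
opening: 0.153
```

```bash
cat > look.py <<'E'
import sys; from h import *; from plan import st
n=sys.argv[1]; st()
s=read_camera('scene')[:,:,::-1];t=read_camera('top')[:,:,::-1]
cv2.imwrite(f'pics/s{n}.png',s);cv2.imwrite(f'pics/t{n}.png',t)
B=[int(v) for v in sys.argv[2:10]]
def g(im,x0,y0,x1,y1,k):
    c=cv2.convertScaleAbs(cv2.resize(im[y0:y1,x0:x1],None,fx=k,fy=k,interpolation=cv2.INTER_CUBIC),alpha=1.4,beta=-20)
    for x in range(-(-x0//10)*10,x1,10): cv2.line(c,((x-x0)*k,0),((x-x0)*k,5),(0,0,255),1);cv2.putText(c,str(x),((x-x0)*k,14),0,.35,(0,0,255),1)
    for y in range(-(-y0//10)*10,y1,10): cv2.line(c,(0,(y-y0)*k),(5,(y-y0)*k),(0,0,255),1);cv2.putText(c,str(y),(6,(y-y0)*k+4),0,.35,(0,0,255),1)
    return c
k=int(sys.argv[10]) if len(sys.argv)>10 else 6
a=g(s,*B[:4],k);b=g(t,*B[4:],k)
h=max(a.shape[0],b.shape[0]);p=lambda c:cv2.copyMakeBorder(c,0,h-c.shape[0],0,0,0)
cv2.imwrite(f'pics/L{n}.png',np.hstack([p(a),p(b)]))
E
python3 look.py 3 165 160 245 255 310 150 365 260
```

```text
t 5.38 p [ 0.4634 -0.0107  0.0305] ori° [-179.5638   -0.4238  174.6681] F [-0.5074  1.22   -1.6989] T [ 0.0158  0.172  -0.0282] open 0.153 q [-0.1343 -0.0644  2.2095 -0.0094  1.0036 -1.607 ]
```

View pics/L3.png

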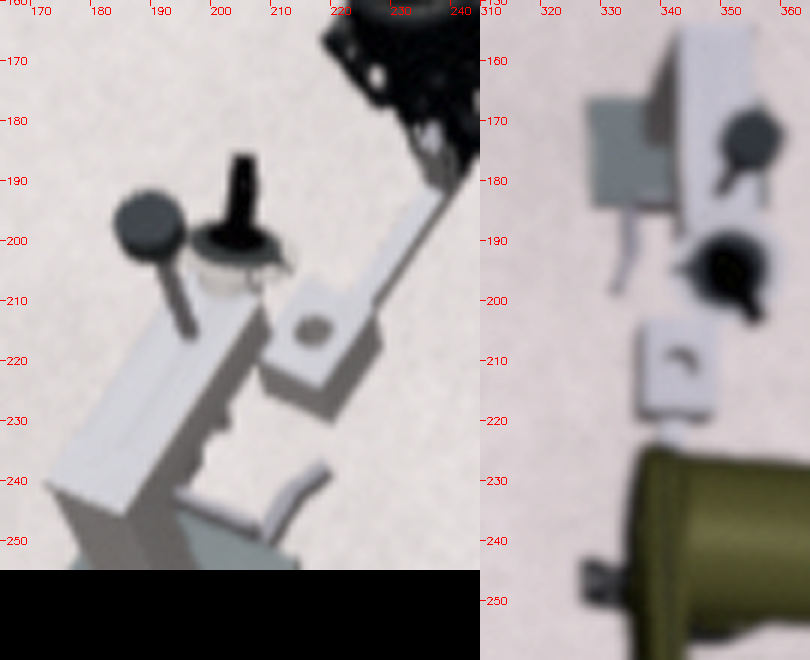

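```bash
python3 - <<'E'
from h import *
np.set_printoptions(precision=4,suppress=True)
T=lambda *p:(p[0]-.5,p[1]-.5)
print('expected bore',(.6028,-.0236))
print('bore rim z.05 scene',plane('scene',(216.6,214.7),.05),'top',plane('top',(342.8,209.3),.05))
print('block quad scene',np.mean([plane('scene',p,.05) for p in[(215,205.5),(226.5,213),(218,224.3),(207.5,219)]],0))
print('block quad scene',[plane('scene',p,.05)[:2] for p in[(215,205.5),(226.5,213),(218,224.3),(207.5,219)]])
print('block quad top',np.mean([plane('top',p,.05) for p in[(337,203),(349.3,203),(348.5,218),(336.7,218)]],0))
for n,a in(('scene',(219.,237.5)),('scene',(208,247)),('scene',(193.5,241.5)),('top',(331.7,198)),('top',(335,190)),('top',(334.5,185))): print('rail',n,a,plane(n,a,.015))
E
```

```text
expected bore (0.6028, -0.0236)
bore rim z.05 scene [ 0.6042 -0.023   0.05  ] top [ 0.6036 -0.0237  0.05  ]
block quad scene [ 0.6063 -0.0214  0.05  ]
block quad scene [array([ 0.574 , -0.0438]), array([0.5868, 0.0043]), array([ 0.6349, -0.0028]), array([ 0.6293, -0.0432])]
block quad top [ 0.5994 -0.0237  0.05  ]
rail scene (219.0, 237.5) [0.6617 0.0083 0.015 ]
rail scene (208, 247) [ 0.7051 -0.0093  0.015 ]
rail scene (193.5, 241.5) [ 0.7042 -0.0619  0.015 ]
rail top (331.7, 198) [0.6546 0.0076 0.015 ]
rail top (335, 190) [ 0.6841 -0.0067  0.015 ]
rail top (334.5, 185) [ 0.7031 -0.0063  0.015 ]
```

{"api": "arm_command", "payload": {"xyz": [[0,-0.1,0.12],[-0.4,0,0],[-0.4,0,0],[-0.2,0,0],[0,0,0]], "roll": [-0.03,0,0,0,0]}}

```text
clock: 6.1
position: [0.5057, -0.018, 0.0252]
orientation: [-3.134, -0.007, 3.055]
ft_force: [-0.0, -0.6, -0.8]
opening: 0.157
```

```bash
python3 look.py 4 165 160 245 255 310 150 365 260
```

```text
t 6.1 p [ 0.5057 -0.018   0.0252] ori° [-179.5595   -0.3901  175.0417] F [-0.0116 -0.6219 -0.8172] T [-0.0029 -0.1227 -0.0011] open 0.157 q [-0.1373  0.0398  2.1174 -0.0096  0.9908 -1.6163]
```

View pics/L4.png

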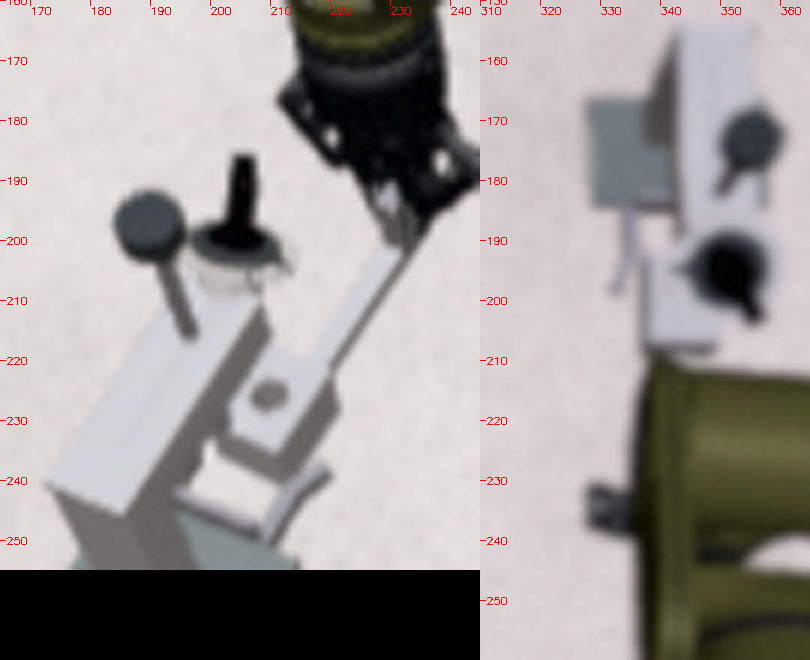

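Top view: the block's left edge is at column 337, inside the flare that starts at about 332–335. It is lined up, so I continue.

{"api": "arm_command", "payload": {"xyz": [[-0.3,0,0],[-0.2,0,0],[-0.1,0,0]], "roll": [0,0,0]}}

```text
clock: 6.58
position: [0.5299, -0.02, 0.0252]
orientation: [-3.134, -0.007, 3.055]
ft_force: [-0.2, 0.2, 0.7]
opening: 0.15
```

```bash
python3 plan.py
```

```text
t 6.58 p [ 0.5299 -0.02    0.0252] ori° [-179.5651   -0.412   175.0473] F [-0.1627  0.1711  0.682 ] T [0.007  0.0221 0.0407] open 0.15 q [-0.1349  0.0914  2.0627 -0.0095  0.9943 -1.6141]
```

{"api": "arm_command", "payload": {"xyz": [[-0.1,0,0],[-0.1,0,0],[-0.05,0,0]], "roll": [0,0,0]}}

```text
clock: 6.95
position: [0.5384, -0.0208, 0.0247]
orientation: [-3.134, -0.014, 3.055]
ft_force: [-15.6, -0.6, 9.9]
opening: 0.155
```

{"api": "arm_command", "payload": {"xyz": [[-0.05,0,0],[-0.05,0,0]], "roll": [0,0]}}

```text
clock: 7.2
position: [0.5381, -0.0211, 0.0247]
orientation: [-3.133, -0.025, 3.054]
ft_force: [-14.0, -0.4, 8.6]
opening: 0.152
```

```bash
python3 look.py 5 165 160 245 255 310 150 365 260
```

```text
t 7.2 p [ 0.5381 -0.0211  0.0247] ori° [-179.5292   -1.4608  174.9927] F [-13.9686  -0.4335   8.5562] T [ 0.0348  0.8971 -0.1512] open 0.152 q [-0.134   0.1198  2.0327 -0.0111  1.0143 -1.6116]
```

View pics/L5.png

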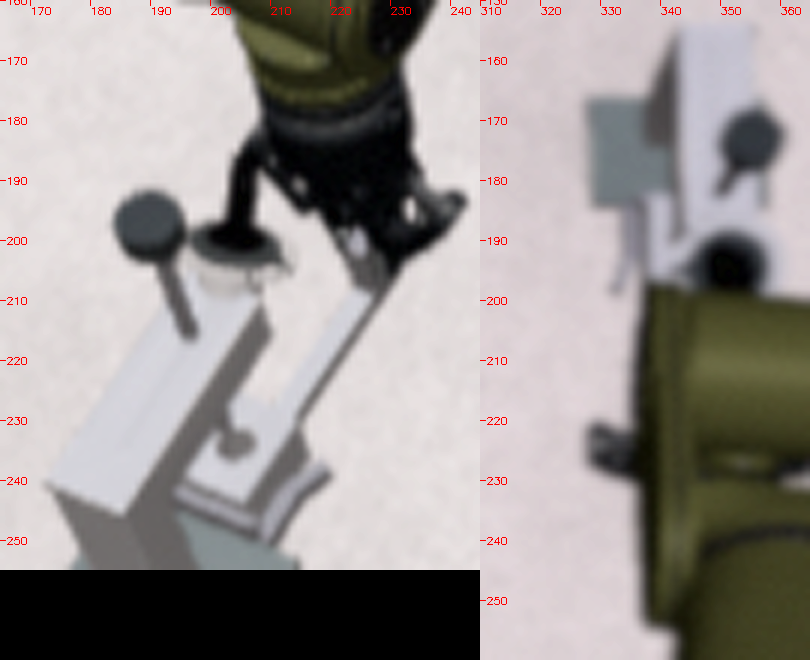

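The scene view shows the block seated against the back stop. The rod's tip is over the bore (dark spot at (202,233)), and the end of travel gives ax ≈ 0.6775, which agrees with the cap measurement. I'll release and back off.

{"api": "arm_command", "payload": {"xyz": [[0,0,0],[0,0,0],[0,0,0],[0,0,0],[0,0,0]], "roll": [0,0,0,0,0], "jaw": 0.3}}

```text
clock: 7.92
position: [0.5395, -0.0213, 0.0253]
orientation: [-3.133, -0.022, 3.054]
ft_force: [-0.5, -1.1, 0.5]
opening: 0.703
```

```bash
python3 plan.py
```

```text
t 7.92 p [ 0.5395 -0.0213  0.0253] ori° [-179.5208   -1.2891  174.9867] F [-0.5169 -1.124   0.5174] T [ 0.0276 -0.0051 -0.0128] open 0.703 q [-0.1341  0.12    2.0311 -0.0111  1.0126 -1.6115]
```

{"api": "arm_command", "payload": {"xyz": [[0.5,0,-0.1],[0.3,0,-0.8],[0,0,-1],[0,0,-1],[0,0,-1],[0,0,-1],[0,0,-1],[0,0,-1],[0,0,-0.5],[0,0,0]], "roll": [0,0,0,0,0,0,0,0,0,0]}}

```text
clock: 9.18
position: [0.5126, -0.0163, 0.3293]
orientation: [-3.133, -0.025, 3.054]
ft_force: [-0.2, 0.9, -0.3]
opening: 0.703
```

```bash
python3 plan.py .678 -.033 .29 175; python3 look.py 6 165 160 245 255 310 150 365 260
```

```text
t 9.18 p [ 0.5126 -0.0163  0.3293] ori° [-179.5358   -1.4502  174.9945] F [-0.1803  0.9188 -0.3414] T [0.0455 0.0003 0.0104] open 0.703 q [-0.1314 -0.2101  1.8112 -0.0092  1.5654 -1.6148]
5 [[-0.84, -0.01, 0.18], [-0.84, -0.01, 0.18], [-0.84, -0.01, 0.18], [-0.84, -0.01, 0.18], [-0.84, -0.01, 0.18]] [np.float64(-0.0), np.float64(-0.0), np.float64(-0.0), np.float64(-0.0), np.float64(-0.0)]
t 9.18 p [ 0.5126 -0.0163  0.3293] ori° [-179.5358   -1.4502  174.9945] F [-0.1803  0.9188 -0.3414] T [0.0455 0.0003 0.0104] open 0.703 q [-0.1314 -0.2101  1.8112 -0.0092  1.5654 -1.6148]
```

View pics/L6.png

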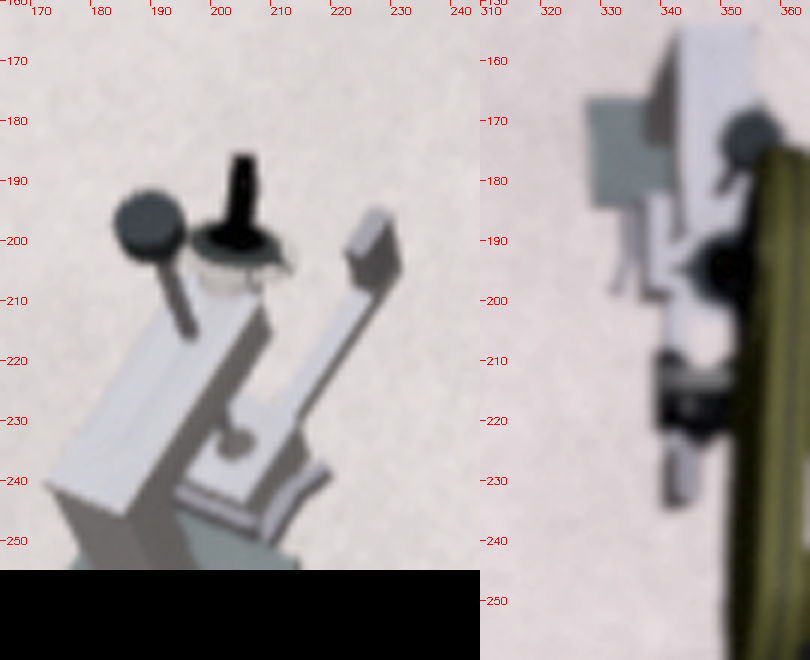

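The adapter stayed home after the release (bore at scene (202,233)). Next I move over the cap with the jaws shut.

{"api": "arm_command", "payload": {"xyz": [[-0.84,0,0.1],[-0.84,0,0.1],[-0.84,0,0.1],[-0.84,0,0.1],[-0.84,0,0.1],[0,0,0],[0,0,0]], "roll": [0,0,0,0,0,0,0], "jaw": 1}}

```text
clock: 10.15
position: [0.6762, -0.0306, 0.2796]
orientation: [-3.135, -0.059, 3.054]
ft_force: [-0.1, -0.2, 0.5]
opening: -0.002
```

```bash
python3 look.py 7 165 160 245 255 310 150 365 260;python3 plan.py .678 -.033 .285 175; 
```

```text
t 10.15 p [ 0.6762 -0.0306  0.2796] ori° [-179.6026   -3.3663  174.986 ] F [-0.0547 -0.205   0.4646] T [-0.0016 -0.0397 -0.0028] open -0.002 q [-0.1208  0.1933  1.4927 -0.0089  1.5141 -1.6035]
t 10.25 p [ 0.676  -0.0306  0.2802] ori° [-179.5968   -3.308   174.9895] F [ 0.6056 -0.2803  0.1595] T [ 0.0356 -0.0062  0.0069] open -0.001 q [-0.1208  0.192   1.493  -0.009   1.514  -1.6036]
1 [[-0.05, -0.06, -0.12]] [np.float64(-0.0)]
```

View pics/L7.png

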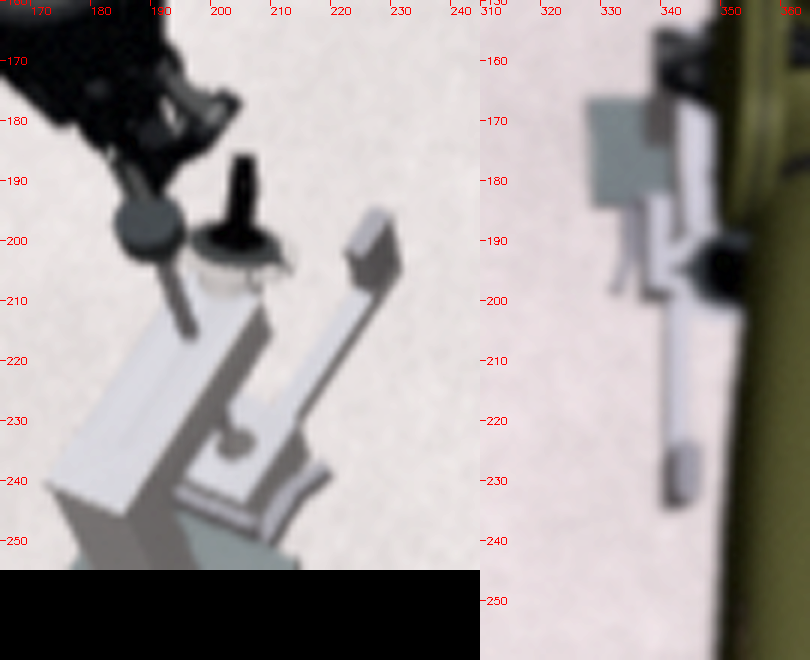

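{"api": "arm_command", "payload": {"xyz": [[-0.05,-0.05,0.15],[0,0,0.1],[0,0,0.1],[0,0,0.1]], "roll": [0,0,0,0]}}

```text
clock: 10.75
position: [0.6759, -0.0328, 0.2632]
orientation: [-3.134, -0.055, 3.054]
ft_force: [-1.2, -0.3, -0.3]
opening: -0.004
```

{"api": "arm_command", "payload": {"xyz": [[0,0,0.1],[0,0,0.1]], "roll": [0,0]}}

```text
clock: 11.0
position: [0.6755, -0.0328, 0.2549]
orientation: [-3.134, -0.054, 3.054]
ft_force: [0.3, -0.4, 2.6]
opening: -0.001
```

{"api": "arm_command", "payload": {"xyz": [[0,0,0.1],[0,0,0.1]], "roll": [0,0]}}

```text
clock: 11.25
position: [0.6755, -0.0328, 0.2474]
orientation: [-3.135, -0.053, 3.054]
ft_force: [0.1, -0.2, 1.1]
opening: 0.004
```

{"api": "arm_command", "payload": {"xyz": [[0,0,0.2],[0,0,0.2],[0,0,0.2],[0,0,0.1]], "roll": [0,0,0,0]}}

```text
clock: 11.75
position: [0.6749, -0.0328, 0.218]
orientation: [-3.135, -0.05, 3.054]
ft_force: [-0.1, 0.9, 1.3]
opening: -0.002
```

```bash
python3 look.py 8 165 160 245 255 310 150 365 260
```

```text
t 11.75 p [ 0.6749 -0.0328  0.218 ] ori° [-179.6073   -2.8455  174.9982] F [-0.1419  0.9447  1.2608] T [ 0.0748 -0.1632 -0.0276] open -0.002 q [-0.1244  0.2168  1.5684 -0.0088  1.4058 -1.6064]
```

View pics/L8.png

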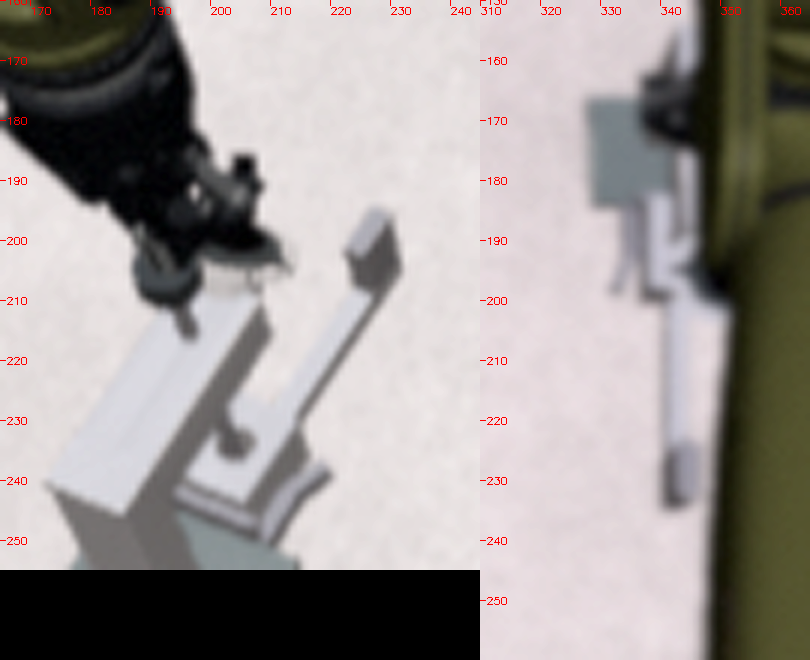

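The cap has moved down to scene (191,206) and the rod is entering the bore at (202,232). I'll keep going in small steps.

{"api": "arm_command", "payload": {"xyz": [[0,0,0.1],[0,0,0.1],[0,0,0.06]], "roll": [0,0,0]}}

```text
clock: 12.22
position: [0.6744, -0.0328, 0.2076]
orientation: [-3.135, -0.049, 3.054]
ft_force: [0.9, 0.3, 1.9]
opening: -0.002
```

{"api": "arm_command", "payload": {"xyz": [[0,0,0.06]], "roll": [0]}}

```text
clock: 12.35
position: [0.6744, -0.0328, 0.2052]
orientation: [-3.135, -0.049, 3.054]
ft_force: [2.3, 0.9, 5.3]
opening: 0.003
```

{"api": "arm_command", "payload": {"xyz": [[0,0,0.05]], "roll": [0]}}

```text
clock: 12.48
position: [0.6746, -0.0329, 0.2051]
orientation: [-3.135, -0.048, 3.054]
ft_force: [-2.2, -0.1, 10.8]
opening: 0.002
```

{"api": "arm_command", "payload": {"xyz": [[0,0,0.06],[0,0,0.06],[0,0,0.06]], "roll": [0,0,0]}}

```text
clock: 12.85
position: [0.6746, -0.0328, 0.2051]
orientation: [-3.134, -0.045, 3.055]
ft_force: [-3.2, 0.0, 10.3]
opening: -0.001
```

```bash
python3 plan.py
```

```text
t 12.85 p [ 0.6746 -0.0328  0.2051] ori° [-179.589    -2.6033  175.0113] F [-3.2009  0.0029 10.2976] T [0.0923 0.4717 0.0208] open -0.001 q [-0.1244  0.2219  1.5843 -0.009   1.3806 -1.6064]
```

{"api": "arm_command", "payload": {"xyz": [[0,0,0.08],[0,0,0.08],[0,0,0.08],[0,0,0.08],[0,0,0.08]], "roll": [0,0,0,0,0]}}

```text
clock: 13.48
position: [0.6746, -0.0328, 0.205]
orientation: [-3.134, -0.039, 3.055]
ft_force: [-4.5, 0.9, 10.9]
opening: 0.001
```

{"api": "arm_command", "payload": {"xyz": [[0,0,0.08],[0,0,0.08],[0,0,0.08],[0,0,0.08],[0,0,0.08],[0,0,0.08]], "roll": [0,0,0,0,0,0]}}

```text
clock: 14.22
position: [0.6746, -0.0329, 0.205]
orientation: [-3.133, -0.032, 3.055]
ft_force: [-3.9, 0.4, 10.6]
opening: 0.002
```

```bash
python3 look.py 9 165 160 245 255 310 150 365 260
```

```text
t 14.22 p [ 0.6746 -0.0329  0.205 ] ori° [-179.4894   -1.845   175.0509] F [-3.9206  0.35   10.6225] T [ 0.151   0.7043 -0.0262] open 0.002 q [-0.124   0.2143  1.5932 -0.0103  1.366  -1.6063]
```

View pics/L9.png

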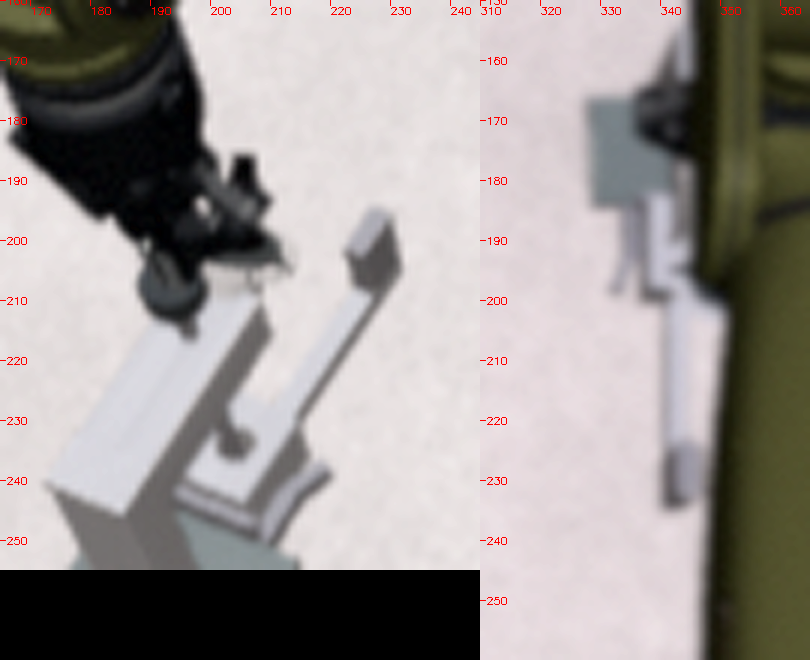

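The rod bottomed at a cap height of 0.205 m, exactly as expected. It was held at about 10.5 N from 12.4 s to 14.2 s. I'll raise the arm and view the knob.

{"api": "arm_command", "payload": {"xyz": [[0,0,-0.5],[0,0,-0.8],[0,0,-0.8],[0,0,-0.5],[0.6,0,0],[0.6,0,0],[0.4,0,0],[0,0,0]], "roll": [0,0,0,0,-1,-1,-1,0], "jaw": 0.6, "newtons": 60}}

```text
clock: 15.32
position: [0.6117, -0.0348, 0.3156]
orientation: [3.134, -0.038, -2.797]
ft_force: [-0.7, 0.4, 0.4]
opening: 0.399
```

```bash
python3 look.py 10 165 160 245 255 310 150 365 260;python3 plan.py .6143 -.0275 .24 218; 
```

```text
t 15.32 p [ 0.6117 -0.0348  0.3156] ori° [ 179.5935   -2.1789 -160.2564] F [-0.6757  0.4455  0.404 ] T [ 0.084  -0.002  -0.0299] open 0.399 q [-0.1393  0.0266  1.6132 -0.0114  1.5387 -2.054 ]
t 15.43 p [ 0.6124 -0.0347  0.3152] ori° [ 179.5871   -2.1839 -160.2798] F [ 0.3862 -0.1058  0.5176] T [-0.0453 -0.0044  0.039 ] open 0.397 q [-0.139   0.0285  1.6119 -0.0113  1.5383 -2.0533]
3 [[-0.06, 0.05, 0.63], [-0.06, 0.04, 0.63], [-0.07, 0.03, 0.63]] [np.float64(-0.76), np.float64(-0.76), np.float64(-0.76)]
```

View pics/L10.png

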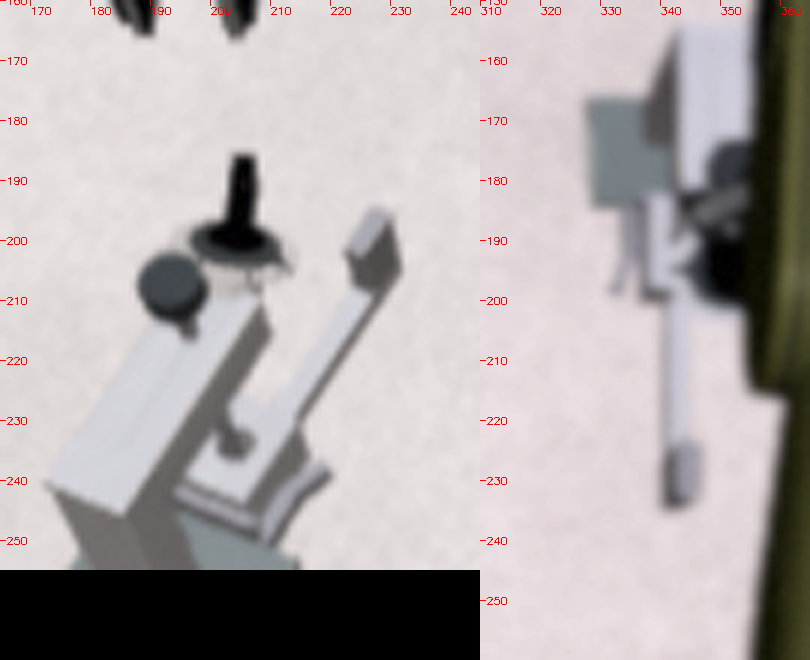

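```bash
python3 - <<'E'
from h import *
np.set_printoptions(precision=2,suppress=True)
th=np.radians(-5.0);Rz=Rn.from_euler('z',th).as_matrix()
o=np.array([.678,-.033,0])
k=o+Rz@np.array([-.064,0,.191]); c,s=np.cos(np.radians(33)),np.sin(np.radians(33))
a=Rz@[-s,0,c];e1=Rz@[c,0,s];y=Rz@[0,1,0]
print('k',k)
for n in('scene','top'):
  print(n,'grip',proj(n,k)[0],'outer end',proj(n,k+.013*a)[0],'collar top',proj(n,k-.027*a)[0])
for f in(30,35,40,45,50,55,60):
  u=np.cos(np.radians(f))*e1+np.sin(np.radians(f))*y
  q=k+.013*a
  print(f,'scene ends',proj('scene',[q+.02*u,q-.02*u]).ravel(),'top ends',proj('top',[q+.02*u,q-.02*u]).ravel())
E
```

```text
k [ 0.61 -0.03  0.19]
scene grip [206.63 191.78] outer end [207.3  187.84] collar top [205.27 199.85]
top grip [350.38 197.07] outer end [350.96 198.44] collar top [349.21 194.3 ]
30 scene ends [207.02 190.88 207.57 184.89] top ends [348.31 193.14 353.57 203.69]
35 scene ends [207.63 190.97 206.97 184.81] top ends [347.82 193.4  354.07 203.44]
40 scene ends [208.24 191.02 206.38 184.75] top ends [347.34 193.7  354.53 203.14]
45 scene ends [208.84 191.06 205.8  184.71] top ends [346.9  194.04 354.98 202.81]
50 scene ends [209.43 191.07 205.22 184.69] top ends [346.49 194.41 355.39 202.44]
55 scene ends [210.   191.05 204.66 184.7 ] top ends [346.11 194.81 355.77 202.05]
60 scene ends [210.55 191.01 204.12 184.74] top ends [345.77 195.24 356.11 201.62]
```

Both views put the collar about 4 mm further toward -y than my first estimate, which agrees with the cap fix of ay ≈ -0.036. The bar ends give φ ≈ 35°, so the tool yaw should be about 205°. I'll move over the knob.

```bash
python3 plan.py .6143 -.031 .24 205 3
```

```text
t 15.43 p [ 0.6124 -0.0347  0.3152] ori° [ 179.5871   -2.1839 -160.2798] F [ 0.3862 -0.1058  0.5176] T [-0.0453 -0.0044  0.039 ] open 0.397 q [-0.139   0.0285  1.6119 -0.0113  1.5383 -2.0533]
3 [[-0.05, 0.02, 0.63], [-0.05, 0.02, 0.63], [-0.05, 0.02, 0.63]] [np.float64(-0.22), np.float64(-0.22), np.float64(-0.22)]
```

{"api": "arm_command", "payload": {"xyz": [[-0.05,0.02,0.6],[-0.05,0.02,0.6],[-0.05,0.02,0.4],[0,0,0]], "roll": [-0.25,-0.25,-0.15,0]}}

```text
clock: 15.92
position: [0.617, -0.0303, 0.2487]
orientation: [3.131, -0.037, -2.709]
ft_force: [0.7, -0.5, -0.2]
opening: 0.399
```

```bash
python3 look.py 11 180 150 240 220 325 150 375 220 7;python3 plan.py .6143 -.031 .176 205; 
```

```text
t 15.93 p [ 0.617  -0.0303  0.2487] ori° [ 179.3819   -2.1378 -155.2316] F [ 0.6572 -0.486  -0.1557] T [ 0.0309 -0.024  -0.0219] open 0.399 q [-0.1311  0.0667  1.6826 -0.0109  1.4297 -2.1322]
t 16.02 p [ 0.6178 -0.0305  0.251 ] ori° [ 179.4949   -1.967  -155.2335] F [0.3357 0.468  0.8735] T [-0.0047  0.0132  0.0847] open 0.398 q [-0.1312  0.065   1.6805 -0.011   1.4298 -2.1324]
2 [[0.01, 0.0, 0.94], [0.01, 0.0, 0.94]] [np.float64(-0.01), np.float64(-0.01)]
```

View pics/L11.png

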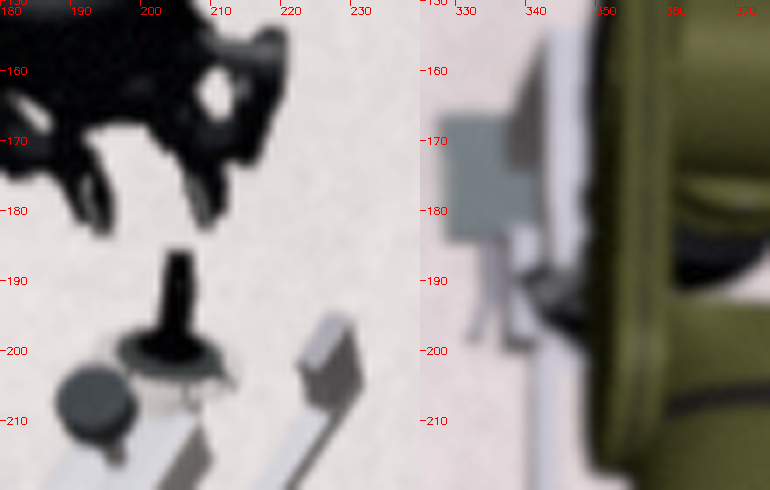

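```bash
python3 - <<'E'
from h import *
for P in[(.617,-.0303,.2487),(.617,-.0303,.262),(.6143,-.031,.176),(.6143,-.031,.195),(.6143,-.035,.195),(.6143,-.027,.195),(.6183,-.031,.195)]:
  print(P,proj('scene',P)[0],proj('top',P)[0])
E
```

```text
(0.617, -0.0303, 0.2487) [201.77733418 180.40461651] [354.47241748 191.73701376]
(0.617, -0.0303, 0.262) [200.91399046 177.52693102] [355.27058607 190.65038214]
(0.6143, -0.031, 0.176) [206.39960608 194.35166481] [350.68750983 198.08038965]
(0.6143, -0.031, 0.195) [205.29683416 190.65494199] [351.71064638 196.70542172]
(0.6143, -0.035, 0.195) [204.07448866 190.2557286 ] [352.96283339 196.64737146]
(0.6143, -0.027, 0.195) [206.52099575 191.05474852] [350.4583371  196.76347765]
(0.6183, -0.031, 0.195) [204.66705998 191.70581801] [351.60588505 195.4847059 ]
```

{"api": "arm_command", "payload": {"xyz": [[0.01,0,0.6],[0.01,0,0.5],[0.01,0,0.4],[0,0,0.2],[0,0,0]], "roll": [0,0,0,0,0]}}

```text
clock: 16.65
position: [0.6171, -0.032, 0.1853]
orientation: [3.137, -0.028, -2.711]
ft_force: [0.8, -0.1, -0.6]
opening: 0.4
```

```bash
python3 look.py 12 180 150 240 220 325 150 375 220 7;python3 plan.py .6143 -.031 .176 205; 
```

```text
t 16.65 p [ 0.6171 -0.032   0.1853] ori° [ 179.7447   -1.583  -155.3279] F [ 0.7961 -0.1021 -0.5987] T [-0.0075  0.0434 -0.0282] open 0.4 q [-0.1337  0.1026  1.7522 -0.0114  1.3125 -2.132 ]
t 16.75 p [ 0.6177 -0.032   0.1864] ori° [ 179.797    -1.501  -155.3279] F [-0.1127  0.111   0.197 ] T [ 0.0639 -0.0543 -0.0271] open 0.401 q [-0.1337  0.1019  1.7511 -0.0114  1.3126 -2.132 ]
1 [[0.06, 0.06, 0.26]] [np.float64(-0.04)]
```

View pics/L12.png

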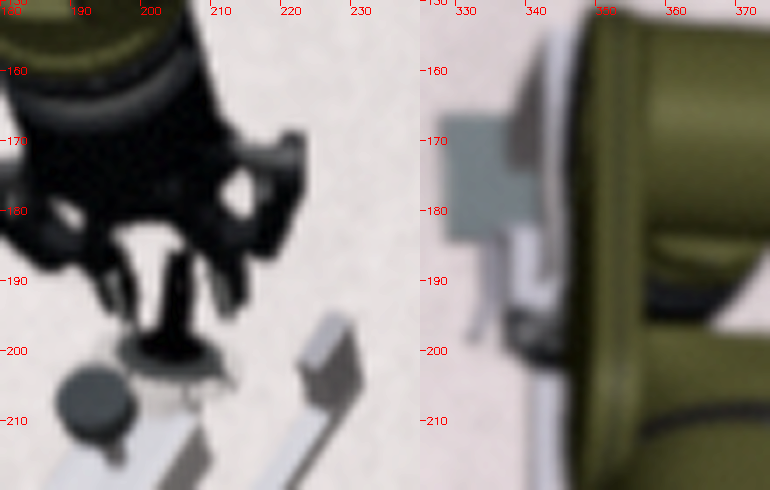

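The bar stands between the fingers (tips at (197,194) and (212,194), bar at (204,192)). I'll go down the last 8 mm and close.

{"api": "arm_command", "payload": {"xyz": [[0.06,0.02,0.24],[0,0,0]], "roll": [0,0]}}

```text
clock: 17.0
position: [0.6153, -0.0325, 0.1773]
orientation: [3.139, -0.025, -2.711]
ft_force: [0.4, -0.7, 0.3]
opening: 0.399
```

{"api": "arm_command", "payload": {"xyz": [[0,0,0],[0,0,0],[0,0,0]], "roll": [0,0,0], "jaw": 1, "newtons": 40}}

```text
clock: 17.38
position: [0.616, -0.0345, 0.1785]
orientation: [-3.139, -0.024, -2.713]
ft_force: [-0.4, 0.3, -0.8]
opening: 0.181
```

```bash
python3 look.py 13 180 150 240 220 325 150 375 220 7
```

```text
t 17.38 p [ 0.616  -0.0345  0.1785] ori° [-179.8501   -1.4028 -155.4188] F [-0.4101  0.2865 -0.8039] T [-0.5225 -0.1275 -0.3301] open 0.181 q [-0.136   0.1023  1.7644 -0.0159  1.2942 -2.1314]
```

View pics/L13.png

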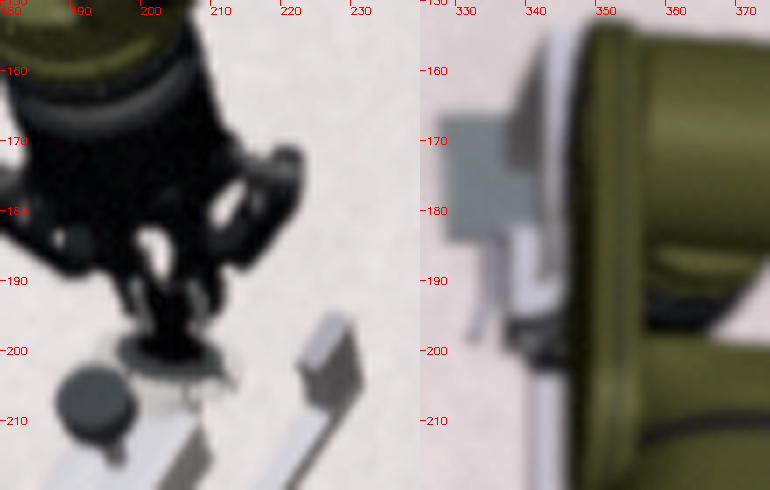

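The torque about the knob's axis (T·a) is about 0. The sideways moment is just the pads lying on tilted faces. I start turning clockwise in small steps and track T·a.

{"api": "arm_command", "payload": {"xyz": [[0,0,0],[0,0,0]], "roll": [0.5,0.5]}}

```text
clock: 17.73
position: [0.6161, -0.0343, 0.1791]
orientation: [-3.135, -0.024, -2.856]
ft_force: [-1.6, -0.7, 0.5]
opening: 0.161
```

```bash
cat > tau.py <<'E'
from h import *
np.set_printoptions(precision=3,suppress=True)
o=get_obs(); T=o['wrist_torque'];F=o['ft_force'];p=o['position']
th=np.radians(-5.0);a=Rn.from_euler('z',th).apply([-np.sin(np.radians(33)),0,np.cos(np.radians(33))])
yaw=np.degrees(o['orientation'][2])%360; psi=yaw-175; phi=np.degrees(np.arctan(np.tan(np.radians(psi))/.839))
print('t',round(o['clock'],2),'p',p,'yaw',round(yaw,2),'phi~',round(phi,1),'F',F,'T',T,'tau_a',round(float(T@a),3),'open',round(o['opening'],3))
E
python3 tau.py
```

```text
t 17.73 p [ 0.616 -0.034  0.179] yaw 196.36 phi~ 25.0 F [-1.643 -0.679  0.475] T [-0.64  -0.09  -0.263] tau_a 0.122 open 0.161
```

{"api": "arm_command", "payload": {"xyz": [[0,0,0],[0,0,0]], "roll": [0.4,0.4]}}

```text
clock: 17.98
position: [0.616, -0.0345, 0.1792]
orientation: [-3.132, -0.023, -2.972]
ft_force: [-2.2, -2.7, 2.2]
opening: 0.144
```

```bash
python3 tau.py
```

```text
t 17.98 p [ 0.616 -0.034  0.179] yaw 189.74 phi~ 17.4 F [-2.175 -2.679  2.187] T [-0.99   0.047 -0.285] tau_a 0.3 open 0.144
```

{"api": "arm_command", "payload": {"xyz": [[0,0,0],[0,0,0]], "roll": [0.3,0.3]}}

```text
clock: 18.23
position: [0.6159, -0.0345, 0.1793]
orientation: [-3.13, -0.022, -3.058]
ft_force: [-1.0, -0.6, -0.3]
opening: 0.132
```

```bash
python3 tau.py
```

```text
t 18.23 p [ 0.616 -0.034  0.179] yaw 184.77 phi~ 11.6 F [-1.044 -0.585 -0.289] T [-0.483 -0.176 -0.25 ] tau_a 0.044 open 0.132
```

{"api": "arm_command", "payload": {"xyz": [[0,0,0]], "roll": [0]}}

```text
clock: 18.35
position: [0.6159, -0.0344, 0.1793]
orientation: [-3.13, -0.022, -3.058]
ft_force: [-0.3, -2.2, -0.8]
opening: 0.132
```

```bash
sed -i "s/^print(.*/L=.17\nTt=T-np.array([L*F[1],-L*F[0],0])\nprint('t',round(o['clock'],2),'p',p,'yaw',round(yaw,2),'phi~',round(phi,1),'F',F,'T',T,'Tt',Tt,'tau_a',round(float(Tt@a),3),'open',round(o['opening'],3))/" tau.py; python3 tau.py;python3 look.py 14 180 150 240 220 325 150 375 220 7
```

```text
t 18.35 p [ 0.616 -0.034  0.179] yaw 184.81 phi~ 11.6 F [-0.299 -2.159 -0.849] T [-0.682 -0.233 -0.275] Tt [-0.315 -0.284 -0.275] tau_a -0.073 open 0.132
t 18.35 p [ 0.6159 -0.0344  0.1793] ori° [-179.3139   -1.2694 -175.1907] F [-0.2993 -2.159  -0.849 ] T [-0.6821 -0.2334 -0.2746] open 0.132 q [-0.1355  0.1013  1.764  -0.0172  1.2953 -1.7855]
```

View pics/L14.png

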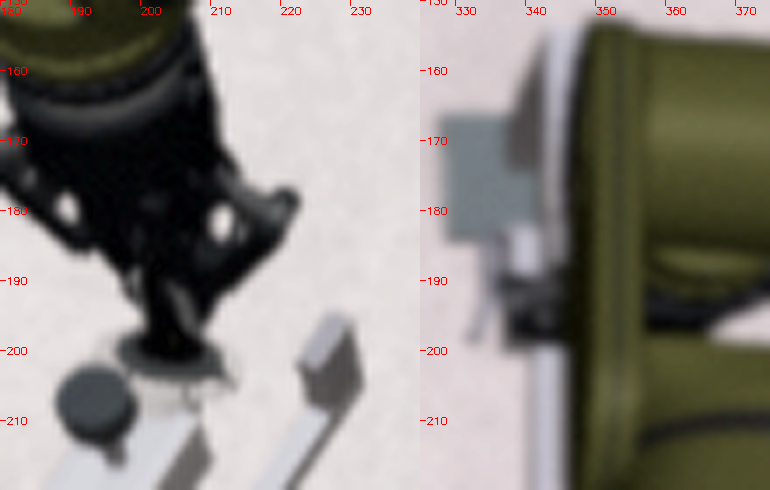

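{"api": "arm_command", "payload": {"xyz": [[0,0,0],[0,0,0]], "roll": [0.3,0]}}

```text
clock: 18.7
position: [0.6158, -0.0343, 0.1793]
orientation: [-3.129, -0.022, -3.099]
ft_force: [-0.8, -0.9, 0.2]
opening: 0.134
```

```bash
python3 tau.py
```

```text
t 18.7 p [ 0.616 -0.034  0.179] yaw 182.45 phi~ 8.9 F [-0.842 -0.896  0.203] T [-0.606 -0.105 -0.172] Tt [-0.454 -0.248 -0.172] tau_a 0.09 open 0.134
```

{"api": "arm_command", "payload": {"xyz": [[0,0,0],[0,0,0]], "roll": [0.4,0]}}

```text
clock: 18.95
position: [0.6159, -0.0338, 0.1793]
orientation: [-3.129, -0.021, 3.13]
ft_force: [-1.3, -1.7, -0.5]
opening: 0.132
```

```bash
python3 tau.py
```

```text
t 18.95 p [ 0.616 -0.034  0.179] yaw 179.35 phi~ 5.2 F [-1.313 -1.69  -0.456] T [-0.436 -0.16  -0.027] Tt [-0.148 -0.383 -0.027] tau_a 0.039 open 0.132
```

{"api": "arm_command", "payload": {"xyz": [[0,0,0],[0,0,0]], "roll": [0.4,0]}}

```text
clock: 19.2
position: [0.616, -0.0333, 0.1793]
orientation: [-3.129, -0.02, 3.078]
ft_force: [-0.9, -1.8, 0.1]
opening: 0.13
```

```bash
python3 tau.py
```

```text
t 19.2 p [ 0.616 -0.033  0.179] yaw 176.34 phi~ 1.6 F [-0.911 -1.836  0.108] T [-0.195 -0.202  0.275] Tt [ 0.117 -0.357  0.275] tau_a 0.15 open 0.13
```

{"api": "arm_command", "payload": {"xyz": [[0,0,0],[0,0,0]], "roll": [0.3,0]}}

```text
clock: 19.45
position: [0.616, -0.033, 0.1793]
orientation: [-3.129, -0.02, 3.04]
ft_force: [-0.4, -3.0, -0.2]
opening: 0.131
```

```bash
python3 tau.py
```

```text
t 19.45 p [ 0.616 -0.033  0.179] yaw 174.19 phi~ -1.0 F [-0.422 -2.954 -0.216] T [-0.128 -0.256  0.439] Tt [ 0.374 -0.328  0.439] tau_a 0.149 open 0.131
```

{"api": "arm_command", "payload": {"xyz": [[0,0,0],[0,0,0]], "roll": [0.3,0]}}

```text
clock: 19.7
position: [0.616, -0.0328, 0.1793]
orientation: [-3.129, -0.019, 3.003]
ft_force: [-1.0, -2.2, -0.9]
opening: 0.129
```

```bash
python3 tau.py; python3 look.py 15 180 170 230 220 325 150 375 220 8
```

```text
t 19.7 p [ 0.616 -0.033  0.179] yaw 172.04 phi~ -3.5 F [-0.985 -2.163 -0.865] T [ 0.091 -0.219  0.563] Tt [ 0.459 -0.387  0.563] tau_a 0.205 open 0.129
t 19.7 p [ 0.616  -0.0328  0.1793] ori° [-179.2924   -1.1007  172.0353] F [-0.9848 -2.1627 -0.865 ] T [ 0.0911 -0.2192  0.563 ] open 0.129 q [-0.1346  0.1014  1.764  -0.0127  1.2955 -1.563 ]
```

View pics/L15.png

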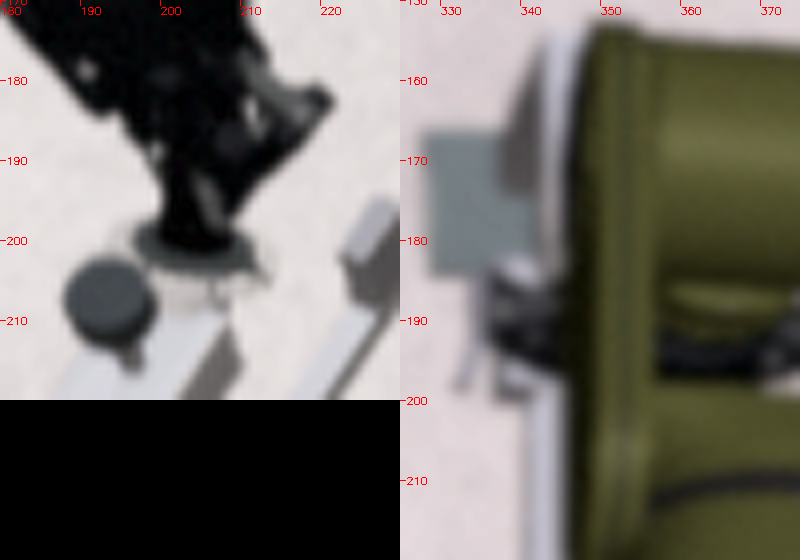

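The torque has climbed and levelled near 0.2 N m, so the knob has bitten at a yaw of about 172–178°. The scene view shows the pointer at (212,205) and an engraved line at (206,207), which looks like the second mark. I'll compute where the pointer must end up.

```bash
cat > ptr.py <<'E'
from h import *
np.set_printoptions(precision=3,suppress=True)
Rz=Rn.from_euler('z',np.radians(-5.0)).as_matrix();c,s=np.cos(np.radians(33)),np.sin(np.radians(33))
a=Rz@[-s,0,c];e1=Rz@[c,0,s];y=Rz@[0,1,0]
ctr=np.array([.6143,-.032,.191])-.030*a
def ang(px,n='scene',off=(0,0)):
    o,d=ray(n,np.array(px)-off); p=o+d*((ctr-o)@a)/(d@a)-ctr
    return np.degrees(np.arctan2(p@y,p@e1)),np.linalg.norm(p)*1e3
if __name__=='__main__':
    c0=proj('scene',ctr)[0];print('ctr px',c0)
    off=np.array([203.4,200.])-c0; print('off',off)
    for px in[(212.5,204.5),(211.7,203.8),(205.6,206.5),(206,205)]: print(px,ang(px),ang(px,off=off))
    for r in(26,30):
      for b in range(0,100,15): 
        p=ctr+r/1e3*(np.cos(np.radians(b))*e1+np.sin(np.radians(b))*y); print(r,b,proj('scene',p)[0]+off,proj('top',p)[0])
E
python3 ptr.py
python3 - <<'E'
import cv2,numpy as np,sys
sys.path.insert(0,'.')
for n in('10','15'):
    s=cv2.imread(f'pics/s{n}.png');c=cv2.resize(s[192:216,190:222],None,fx=12,fy=12,interpolation=cv2.INTER_NEAREST)
    cv2.imwrite(f'pics/z{n}.png',cv2.convertScaleAbs(c,alpha=1.5,beta=-40))
a=cv2.imread('pics/z10.png');b=cv2.imread('pics/z15.png');cv2.imwrite('pics/zz1.png',np.hstack([a,b]))
E
```

```text
ctr px [203.738 200.29 ]
off [-0.338 -0.29 ]
(212.5, 204.5) (np.float64(85.71094852696987), np.float64(31.966258657176066)) (np.float64(84.63035570022727), np.float64(33.65259505178103))
(211.7, 203.8) (np.float64(88.93828213298514), np.float64(27.97074828234224)) (np.float64(87.52335346316161), np.float64(29.629264058891103))
(205.6, 206.5) (np.float64(41.03576235024717), np.float64(36.95897638456562)) (np.float64(42.13220455814629), np.float64(38.56462315281489))
(206, 205) (np.float64(46.190945455286844), np.float64(28.044527323895892)) (np.float64(47.33323271503408), np.float64(29.729540362284407))
26 0 [198.516 202.92 ] [351.257 186.328]
26 15 [200.645 203.666] [349.155 186.509]
26 30 [202.967 204.156] [347.145 187.197]
26 45 [205.312 204.357] [345.368 188.343]
26 60 [207.513 204.256] [343.946 189.868]
26 75 [209.414 203.862] [342.975 191.663]
26 90 [210.885 203.207] [342.519 193.606]
30 0 [197.747 203.38 ] [351.377 185.151]
30 15 [200.211 204.243] [348.949 185.36 ]
30 30 [202.898 204.811] [346.628 186.155]
30 45 [205.612 205.042] [344.577 187.481]
30 60 [208.157 204.922] [342.936 189.243]
30 75 [210.351 204.464] [341.818 191.316]
30 90 [212.045 203.704] [341.294 193.558]
```

View pics/zz1.png

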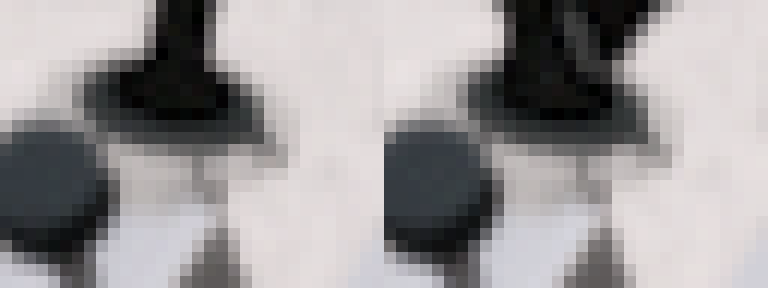

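The pointer sits at about 87° and the second line at about 45° around the collar, so the model agrees. The collar has not moved yet. I'll continue with a firmer grip.

{"api": "arm_command", "payload": {"xyz": [[0,0,0],[0,0,0],[0,0,0]], "roll": [0.4,0.4,0.4], "newtons": 60}}

```text
clock: 20.18
position: [0.6163, -0.0313, 0.1794]
orientation: [-3.13, -0.017, 2.836]
ft_force: [0.1, -2.0, 0.6]
opening: 0.133
```

```bash
cat > z.py <<'E'
import sys; from h import *
n=sys.argv[1]; s=read_camera('scene')[:,:,::-1]; cv2.imwrite(f'pics/s{n}.png',s)
f=lambda s:cv2.convertScaleAbs(cv2.resize(s[186:216,190:222],None,fx=12,fy=12,interpolation=cv2.INTER_NEAREST),alpha=1.5,beta=-40)
cv2.imwrite(f'pics/z{n}.png',np.hstack([f(cv2.imread('pics/s10.png')),f(s)]))
E
python3 tau.py; python3 z.py 16
```

```text
t 20.18 p [ 0.616 -0.031  0.179] yaw 162.48 phi~ -14.8 F [ 0.055 -1.987  0.603] T [ 0.8   -0.365  1.126] Tt [ 1.138 -0.355  1.126] tau_a 0.31 open 0.133
```

View pics/z16.png

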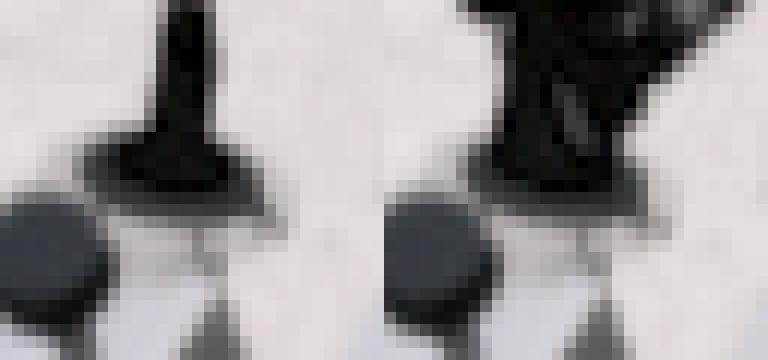

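{"api": "arm_command", "payload": {"xyz": [[0,0,0],[0,0,0],[0,0,0]], "roll": [0.4,0.4,0.4]}}

```text
clock: 20.6
position: [0.616, -0.0308, 0.1798]
orientation: [-3.13, -0.017, 2.672]
ft_force: [0.1, -2.4, -0.5]
opening: 0.124
```

```bash
python3 tau.py; python3 z.py 17
```

```text
t 20.6 p [ 0.616 -0.031  0.18 ] yaw 153.07 phi~ -25.6 F [ 0.097 -2.397 -0.52 ] T [ 1.241 -0.665  1.374] Tt [ 1.649 -0.648  1.374] tau_a 0.227 open 0.124
```

View pics/z17.png

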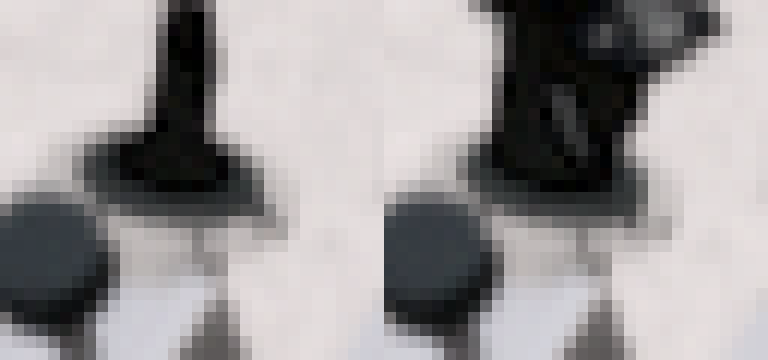

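{"api": "arm_command", "payload": {"xyz": [[0,0,0],[0,0,0]], "roll": [0,0], "newtons": 25}}

```text
clock: 20.9
position: [0.6161, -0.0307, 0.1798]
orientation: [-3.13, -0.017, 2.675]
ft_force: [-1.9, -2.7, 1.2]
opening: 0.128
```

```bash
python3 tau.py; python3 z.py 18
```

```text
t 20.9 p [ 0.616 -0.031  0.18 ] yaw 153.26 phi~ -25.4 F [-1.892 -2.668  1.158] T [ 0.956 -0.429  1.392] Tt [ 1.409 -0.751  1.392] tau_a 0.367 open 0.128
```

View pics/z18.png

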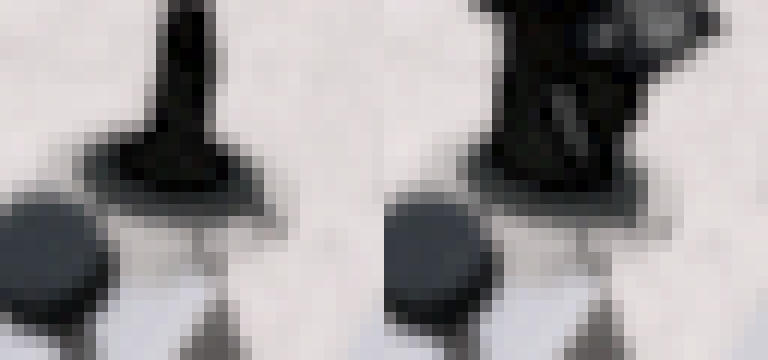

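```bash
python3 - <<'E'
import cv2
for n in(10,16,17,18):
    g=cv2.cvtColor(cv2.imread(f'pics/s{n}.png'),6); print(n);print(g[202:209,203:216])
E
```

```text
10
[[ 52  49  49  49  52  56  60  63  84 141 156 161 172]
 [ 69  66  65  65  64  64  69  77  78 118 151 161 173]
 [110  98  95  91  93  98 124 127 114 116 136 160 173]
 [144 139 132 110 132 138 152 150 137 137 137 165 173]
 [150 148 142 117 137 141 153 152 150 160 161 172 172]
 [146 141 135 120 120 128 160 161 165 170 172 173 172]
 [144 141 141 133 117 126 168 170 170 171 173 174 173]]
16
[[ 51  51  50  51  52  53  61  65  92 151 158 162 173]
 [ 71  66  65  66  64  63  67  71  89 142 155 163 175]
 [112 100  96  91  94 100 123 113 103 130 138 161 175]
 [145 139 133 112 133 139 151 144 131 140 138 166 175]
 [151 149 142 118 139 142 154 153 151 161 163 173 173]
 [147 142 136 122 121 129 162 163 165 172 174 174 173]
 [145 142 142 135 118 127 169 172 171 172 174 176 174]]
17
[[ 51  50  49  51  51  54  62  63  94 153 158 163 173]
 [ 69  67  66  64  63  62  65  69 108 152 156 162 174]
 [111  99  96  91  93  95 106  87 122 142 139 160 174]
 [145 140 133 111 132 137 142 131 135 141 138 167 174]
 [152 149 143 117 138 142 153 151 151 161 162 173 173]
 [146 142 137 121 121 129 161 163 165 171 173 174 173]
 [145 141 143 134 117 127 169 171 171 172 174 176 174]]
18
[[ 51  51  48  50  52  54  61  64  95 153 159 163 173]
 [ 69  67  66  65  64  62  63  70 109 153 157 162 174]
 [111  99  97  91  92  93  94  86 123 141 139 160 175]
 [145 139 133 112 133 136 137 131 136 141 138 167 174]
 [151 150 142 118 139 142 153 151 151 161 162 173 173]
 [146 142 136 121 121 129 162 162 165 171 174 174 172]
 [145 141 142 134 118 126 169 171 171 172 174 175 174]]
```

The collar has moved. The pointer went from column 211.6 to 209.6, about 16°, and the second line is at column 206. The side moment on the pads has grown, so I'll open a little and regrip before going on.

{"api": "arm_command", "payload": {"xyz": [[0,0,0],[0,0,0],[0,0,0]], "roll": [0,0,0], "jaw": 0.68, "newtons": 40}}

```text
clock: 21.32
position: [0.6154, -0.0316, 0.179]
orientation: [-3.127, -0.018, 2.67]
ft_force: [-0.3, -1.2, 0.7]
opening: 0.321
```

```bash
python3 tau.py; python3 z.py 19; python3 plan.py
```

```text
t 21.32 p [ 0.615 -0.032  0.179] yaw 152.95 phi~ -25.8 F [-0.258 -1.225  0.722] T [0.062 0.012 0.003] Tt [ 0.271 -0.032  0.003] tau_a -0.146 open 0.321
t 21.38 p [ 0.6154 -0.0316  0.1791] ori° [-179.16     -1.0317  152.9629] F [-0.6669  0.2641  0.3738] T [0.0148 0.0314 0.008 ] open 0.314 q [-0.1348  0.1014  1.7643 -0.0082  1.2977 -1.2316]
```

View pics/z19.png

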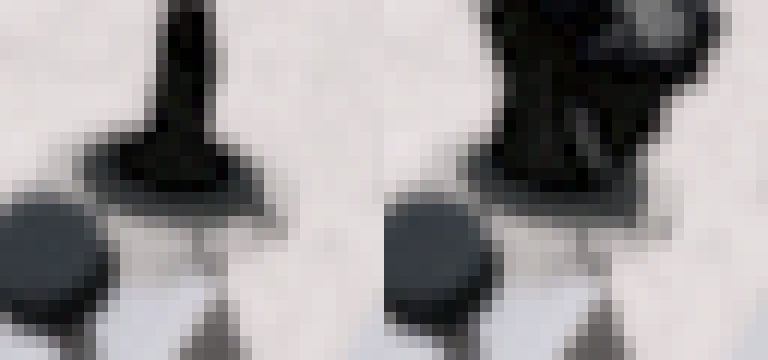

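{"api": "arm_command", "payload": {"xyz": [[0,0,0],[0,0,0],[0,0,0]], "roll": [0,0,0], "jaw": 1, "newtons": 40}}

```text
clock: 21.75
position: [0.614, -0.0325, 0.1799]
orientation: [-3.123, -0.021, 2.672]
ft_force: [-1.3, -1.2, -1.6]
opening: 0.174
```

```bash
python3 tau.py; python3 z.py 20; python3 -c "
import cv2
g=cv2.cvtColor(cv2.imread('pics/s20.png'),6);print(g[202:209,203:216])"
```

```text
t 21.75 p [ 0.614 -0.033  0.18 ] yaw 153.08 phi~ -25.6 F [-1.28  -1.227 -1.583] T [ 0.213 -0.058  0.483] Tt [ 0.421 -0.275  0.483] tau_a 0.163 open 0.174
[[ 49  50  48  50  53  57  62  65  96 153 158 164 173]
 [ 70  67  66  66  63  61  63  70 109 152 156 162 174]
 [111  99  95  92  93  92  95  85 123 141 139 161 175]
 [145 139 134 112 132 135 137 130 135 142 138 167 174]
 [151 150 142 119 139 142 152 151 152 161 162 173 173]
 [146 142 136 121 121 130 161 162 165 171 173 174 172]
 [144 142 142 134 118 127 170 172 171 172 174 175 174]]
```

{"api": "arm_command", "payload": {"xyz": [[0,0,0],[0,0,0],[0,0,0]], "roll": [0.5,0.5,0.3]}}

```text
clock: 22.18
position: [0.6145, -0.0311, 0.18]
orientation: [-3.122, -0.017, 2.488]
ft_force: [-1.6, -2.7, 0.3]
opening: 0.172
```

```bash
python3 tau.py; python3 z.py 21; python3 -c "
import cv2
g=cv2.cvtColor(cv2.imread('pics/s21.png'),6);print(g[202:209,203:216])"
```

```text
t 22.18 p [ 0.614 -0.031  0.18 ] yaw 142.58 phi~ -37.1 F [-1.576 -2.668  0.295] T [ 0.712 -0.184  1.035] Tt [ 1.166 -0.452  1.035] tau_a 0.214 open 0.172
[[ 52  51  47  49  53  57  62  67  98 153 158 162 173]
 [ 68  66  65  65  63  61  63  84 132 155 156 163 174]
 [111  97  85  90  91  79  72 101 148 144 139 160 175]
 [145 138 129 111 133 127 117 132 145 142 137 167 174]
 [151 150 142 118 138 141 145 150 152 162 162 173 173]
 [146 142 137 121 121 128 161 163 165 171 174 174 173]
 [146 142 142 133 118 127 169 171 171 172 174 175 174]]
```

{"api": "arm_command", "payload": {"xyz": [[0,0,0],[0,0,0]], "roll": [0.4,0.4]}}

```text
clock: 22.48
position: [0.6146, -0.0304, 0.1803]
orientation: [-3.122, -0.016, 2.377]
ft_force: [-3.8, -2.1, 1.5]
opening: 0.174
```

```bash
python3 tau.py; python3 z.py 22; python3 -c "
import cv2
g=cv2.cvtColor(cv2.imread('pics/s22.png'),6);print(g[202:209,203:216])"
```

```text
t 22.48 p [ 0.615 -0.03   0.18 ] yaw 136.2 phi~ -43.8 F [-3.773 -2.053  1.51 ] T [ 0.969 -0.037  1.202] Tt [ 1.318 -0.678  1.202] tau_a 0.261 open 0.174
[[ 51  51  49  51  53  54  61  68  97 153 158 162 172]
 [ 70  66  65  65  62  60  65  98 134 154 156 162 175]
 [112  99  96  89  79  67  82 136 152 144 139 161 174]
 [145 140 133 110 125 112 120 151 148 143 138 167 174]
 [151 150 143 118 136 133 144 151 152 161 162 173 172]
 [146 142 136 121 120 128 161 162 165 171 174 173 172]
 [144 141 142 134 119 127 169 171 171 172 174 175 175]]
```

View pics/z22.png

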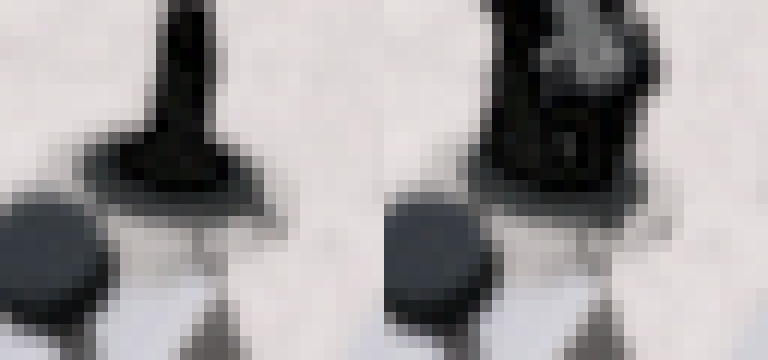

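The first engraved line is now separate at (212.5,204), and the pointer at (208,204.3) has turned about 28°. I'll regrip, then finish in small steps.

{"api": "arm_command", "payload": {"xyz": [[0,0,0],[0,0,0],[0,0,0]], "roll": [0,0,0], "jaw": 0.64}}

```text
clock: 22.9
position: [0.6148, -0.031, 0.1799]
orientation: [-3.121, -0.015, 2.375]
ft_force: [-0.3, 0.0, -0.4]
opening: 0.361
```

```bash
python3 tau.py; python3 plan.py .6143 -.0315 .179 136
```

```text
t 22.9 p [ 0.615 -0.031  0.18 ] yaw 136.1 phi~ -43.9 F [-0.279  0.026 -0.354] T [-0.009 -0.01   0.022] Tt [-0.014 -0.057  0.022] tau_a 0.023 open 0.361
t 22.9 p [ 0.6148 -0.031   0.1799] ori° [-178.8413   -0.852   136.0962] F [-0.279   0.0256 -0.3545] T [-0.0092 -0.0097  0.0216] open 0.361 q [-0.1342  0.1005  1.7639 -0.0078  1.3011 -0.9367]
1 [[-0.0, -0.02, 0.02]] [np.float64(0.01)]
```

{"api": "arm_command", "payload": {"xyz": [[0,0,0],[0,0,0],[0,0,0]], "roll": [0,0,0], "jaw": 1}}

```text
clock: 23.28
position: [0.6127, -0.0316, 0.1808]
orientation: [-3.116, -0.018, 2.378]
ft_force: [0.3, -0.9, -1.1]
opening: 0.21
```

{"api": "arm_command", "payload": {"xyz": [[0,0,0],[0,0,0]], "roll": [0.4,0.4]}}

```text
clock: 23.52
position: [0.6131, -0.0308, 0.1809]
orientation: [-3.116, -0.015, 2.265]
ft_force: [-1.4, -0.1, -0.7]
opening: 0.21
```

```bash
python3 tau.py; python3 z.py 23; python3 -c "
import cv2
g=cv2.cvtColor(cv2.imread('pics/s23.png'),6);print(g[202:209,203:216])"
```

```text
t 23.52 p [ 0.613 -0.031  0.181] yaw 129.8 phi~ -50.2 F [-1.4   -0.128 -0.734] T [ 0.514 -0.124  0.736] Tt [ 0.536 -0.362  0.736] tau_a 0.31 open 0.21
[[ 52  50  49  50  53  59  62  66  98 153 158 163 173]
 [ 69  68  66  65  61  61  70  98 133 154 156 162 174]
 [112  99  96  86  69  73 112 138 151 144 139 161 174]
 [145 140 132 106 106 106 144 153 148 142 139 167 174]
 [151 149 143 116 126 126 151 153 153 161 163 172 172]
 [146 142 136 121 119 126 161 163 164 171 173 174 173]
 [145 141 142 134 117 127 169 172 170 172 174 175 174]]
```

View pics/z23.png

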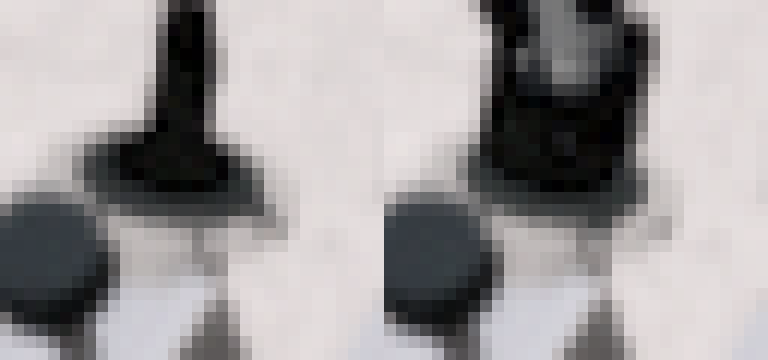

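{"api": "arm_command", "payload": {"xyz": [[0,0,0],[0,0,0]], "roll": [0.4,0.3]}}

```text
clock: 23.82
position: [0.6135, -0.0301, 0.1811]
orientation: [-3.116, -0.013, 2.168]
ft_force: [-2.1, -1.6, 0.1]
opening: 0.213
```

```bash
cat > pc.py <<'E'
import sys; from h import *
n=sys.argv[1]
if len(sys.argv)>2:
    for _ in range(1): cv2.imwrite(f'pics/s{n}.png',read_camera('scene')[:,:,::-1])
g=lambda n:cv2.cvtColor(cv2.imread(f'pics/s{n}.png'),6).astype(float)
bgR=g(22) ; bgL=g(10)   # pointer-free to the right / left
bg=bgL.copy(); bg[:,209:]=bgR[:,209:]; bg[:,210:]=np.maximum(bgR,g(23))[:,210:]
d=np.clip(bg-g(n),3,None)-3; w=d[203:208,202:214]
yy,xx=np.mgrid[203:208,202:214]
print(n,'centroid',(w*xx).sum()/w.sum(),(w*yy).sum()/w.sum(),'mass',w.sum()); print(w.round().astype(int))
E
python3 tau.py; python3 pc.py 24 1; for i in 18 21 22 23; do python3 pc.py $i|head -1;done
```

```text
t 23.82 p [ 0.614 -0.03   0.181] yaw 124.21 phi~ -55.6 F [-2.06  -1.581  0.097] T [ 0.551 -0.245  0.885] Tt [ 0.82  -0.595  0.885] tau_a 0.269 open 0.213
24 centroid 206.90196078431373 204.86274509803923 mass 102.0
[[ 0  0  0  0  0  0  0  0  0  0  0  0]
 [ 0  0  0  0 13 20  0  0  0  0  0  0]
 [ 0  0  0  0 10 31  9  0  0  0  0  0]
 [ 0  0  0  0  1 13  5  0  0  0  0  0]
 [ 0  0  0  0  0  0  0  0  0  0  0  0]]
18 centroid 210.34868421052633 203.875 mass 152.0
21 centroid 209.12745098039215 204.14705882352942 mass 102.0
22 centroid 207.79166666666666 204.5 mass 72.0
23 centroid 207.5084745762712 204.78813559322035 mass 118.0
```

The pointer now reads 206.9 in the image, about 39° turned, while the yaw estimate says about 46°. To settle it I'll let go, move aside and view the collar unobstructed in both cameras.

{"api": "arm_command", "payload": {"xyz": [[0,0,0],[0,0,0],[0,0,0]], "roll": [0,0,0], "jaw": 0.6}}

```text
clock: 24.25
position: [0.6138, -0.0302, 0.1807]
orientation: [-3.116, -0.013, 2.167]
ft_force: [0.2, 0.6, 0.4]
opening: 0.398
```

```bash
python3 plan.py .55 -.2 .30 124
```

```text
t 24.25 p [ 0.6138 -0.0302  0.1807] ori° [-178.5566   -0.7412  124.167 ] F [0.2421 0.5678 0.3893] T [-0.033  -0.0045  0.0303] open 0.398 q [-0.1332  0.0996  1.7634 -0.0074  1.306  -0.7277]
6 [[-0.43, -0.63, -0.49], [-0.43, -0.63, -0.49], [-0.43, -0.63, -0.49], [-0.43, -0.63, -0.49], [-0.43, -0.63, -0.49], [-0.43, -0.63, -0.49]] [np.float64(0.0), np.float64(0.0), np.float64(0.0), np.float64(0.0), np.float64(0.0), np.float64(0.0)]
```

{"api": "arm_command", "payload": {"xyz": [[0,0,-0.6],[0,0,-0.9],[0,0,-0.9],[-0.5,-0.75,0],[-0.5,-0.8,0],[-0.5,-0.8,0],[-0.5,-0.8,0],[-0.3,-0.5,0],[0,0,0]], "roll": [0,0,0,0,0,0,0,0,0]}}

```text
clock: 25.38
position: [0.5473, -0.1911, 0.2834]
orientation: [-3.12, -0.011, 2.17]
ft_force: [0.2, 0.3, 0.4]
opening: 0.4
```

```bash
python3 look.py 25 188 180 222 220 330 165 366 211 11; python3 pc.py 25
```

```text
t 25.38 p [ 0.5473 -0.1911  0.2834] ori° [-178.7645   -0.6089  124.3288] F [0.185  0.2944 0.4356] T [0.0013 0.0079 0.0434] open 0.4 q [-0.4224 -0.045   1.7371 -0.0129  1.4698 -1.0203]
25 centroid 207.44751381215468 205.0 mass 181.0
[[ 1  0  0  1  1  1  0  0  0  2  1  1]
 [ 1  0  0  1 16 23  1  0  0  2  2  2]
 [ 2  0  1  2 14 35 13  0  1  1  2  2]
 [ 0  1  0  1  5 17  9  0  2  1  2  2]
 [ 1  1  0  0  0  2  1  1  2  1  1  2]]
```

View pics/L25.png

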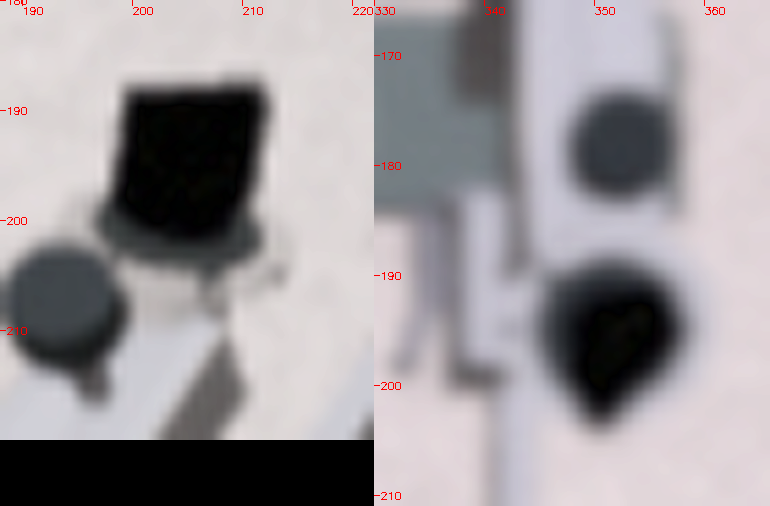

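In the scene view the pointer is now at column 206.7 and the second line at 205.9, so the collar has turned about 41°, some 4° short. The rod (cap at (193,206)) and the adapter have not moved. I'll regrip for a final small nudge.

```bash
python3 plan.py .614 -.031 .2834 124; python3 - <<'E'
from h import *
R=Rn.from_euler('xyz',get_obs()['orientation']).as_matrix()
print(R.T@np.array([.0667,.1601,0])/.04)
E
```

```text
t 25.48 p [ 0.5478 -0.1898  0.2833] ori° [-178.774    -0.6336  124.4392] F [-0.0944  0.6843 -0.0912] T [-0.0007 -0.0747  0.0429] open 0.402 q [-0.4202 -0.0446  1.737  -0.0125  1.4698 -1.02  ]
5 [[0.47, 0.72, -0.01], [0.47, 0.72, -0.01], [0.47, 0.72, -0.01], [0.47, 0.72, -0.01], [0.47, 0.72, -0.01]] [np.float64(0.01), np.float64(0.01), np.float64(0.01), np.float64(0.01), np.float64(0.01)]
[ 2.35779801  3.63849822 -0.05178582]
```

{"api": "arm_command", "payload": {"xyz": [[0.47,0.7,0],[0.47,0.7,0],[0.47,0.7,0],[0.47,0.7,0],[0.4,0.55,0],[0,0,0],[0,0,0]], "roll": [0,0,0,0,0,0,0]}}

```text
clock: 26.35
position: [0.6099, -0.0266, 0.281]
orientation: [-3.122, -0.012, 2.181]
ft_force: [-0.3, 0.2, -0.2]
opening: 0.401
```

```bash
python3 plan.py .614 -.031 .21 124 
```

```text
t 26.35 p [ 0.6099 -0.0266  0.281 ] ori° [-178.8628   -0.7026  124.9371] F [-0.3148  0.2177 -0.2459] T [-0.0455 -0.0333  0.008 ] open 0.401 q [-0.1295  0.0257  1.6709 -0.0043  1.4679 -0.7389]
2 [[-0.09, 0.03, 0.89], [-0.08, 0.03, 0.89]] [np.float64(0.06), np.float64(0.06)]
```

{"api": "arm_command", "payload": {"xyz": [[-0.09,0.03,0.5],[-0.08,0.03,0.6],[0,0,0.4],[0,0,0]], "roll": [0,0,0,0]}}

```text
clock: 26.85
position: [0.6132, -0.0334, 0.2155]
orientation: [-3.12, -0.014, 2.177]
ft_force: [-0.1, -0.5, -0.4]
opening: 0.402
```

```bash
python3 look.py 26 180 165 230 220 325 150 365 210 8;python3 plan.py .614 -.031 .180 124
```

```text
t 26.85 p [ 0.6132 -0.0334  0.2155] ori° [-178.7345   -0.7837  124.7525] F [-0.1302 -0.5484 -0.4009] T [-0.001  -0.0454  0.0825] open 0.402 q [-0.1396  0.0717  1.7333 -0.0051  1.362  -0.7452]
t 26.95 p [ 0.6144 -0.0334  0.2178] ori° [-178.8879   -0.6433  124.7728] F [-0.422   0.9107  0.1418] T [ 0.0621 -0.0228 -0.0026] open 0.401 q [-0.1393  0.0704  1.7307 -0.005   1.3623 -0.7452]
1 [[0.04, 0.04, 0.94]] [np.float64(0.1)]
```

View pics/L26.png

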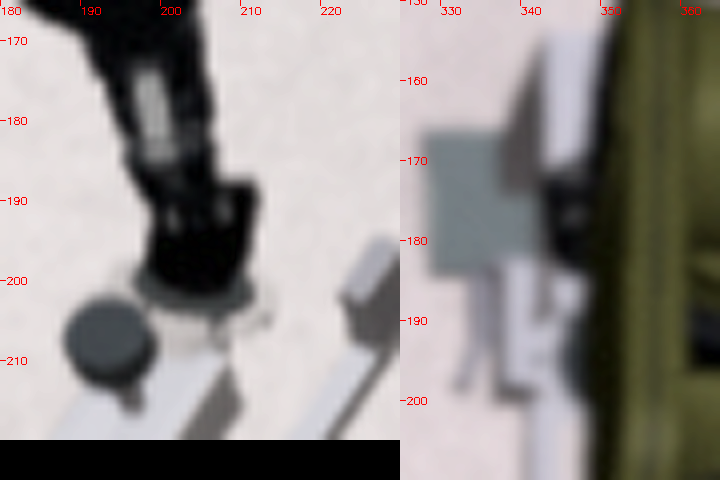

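{"api": "arm_command", "payload": {"xyz": [[0.03,0.03,0.4],[0,0,0.35],[0,0,0.2],[0,0,0.05],[0,0,0]], "roll": [0,0,0,0,0]}}

```text
clock: 27.58
position: [0.6149, -0.0318, 0.1776]
orientation: [-3.125, -0.008, 2.178]
ft_force: [-1.3, 0.0, 0.7]
opening: 0.4
```

{"api": "arm_command", "payload": {"xyz": [[0,0,0],[0,0,0],[0,0,0]], "roll": [0,0,0], "jaw": 1, "newtons": 40}}

```text
clock: 27.95
position: [0.6138, -0.0311, 0.1791]
orientation: [-3.123, -0.011, 2.181]
ft_force: [-1.6, -0.3, -2.0]
opening: 0.241
```

```bash
python3 tau.py; python3 pc.py 27 1
```

```text
t 27.95 p [ 0.614 -0.031  0.179] yaw 124.93 phi~ -54.9 F [-1.554 -0.294 -2.047] T [ 0.18  -0.309  0.443] Tt [ 0.23  -0.573  0.443] tau_a 0.219 open 0.241
27 centroid 206.90384615384616 204.875 mass 104.0
[[ 0  0  0  0  0  0  0  0  0  0  0  0]
 [ 0  0  0  0 13 20  0  0  0  0  0  0]
 [ 0  0  0  0 10 31 10  0  0  0  0  0]
 [ 0  0  0  0  2 13  5  0  0  0  0  0]
 [ 0  0  0  0  0  0  0  0  0  0  0  0]]
```

Holding with the pointer unchanged. I turn on by about 5°.

{"api": "arm_command", "payload": {"xyz": [[0,0,0],[0,0,0]], "roll": [0.35,0.3]}}

```text
clock: 28.25
position: [0.6142, -0.0306, 0.1792]
orientation: [-3.124, -0.01, 2.089]
ft_force: [-1.7, 1.2, -0.1]
opening: 0.24
```

```bash
python3 tau.py; python3 pc.py 28 1
```

```text
t 28.25 p [ 0.614 -0.031  0.179] yaw 119.66 phi~ -59.9 F [-1.653  1.152 -0.056] T [ 0.516 -0.22   0.675] Tt [ 0.32  -0.501  0.675] tau_a 0.368 open 0.24
28 centroid 206.17910447761193 204.46268656716418 mass 67.0
[[ 0  0  0  0  0  0  0  0  0  0  0  0]
 [ 0  0  0 11 20  9  0  0  0  0  0  0]
 [ 0  0  0  2  9 12  0  0  0  0  0  0]
 [ 0  0  0  0  0  4  0  0  0  0  0  0]
 [ 0  0  0  0  0  0  0  0  0  0  0  0]]
```

The pointer now reads 206.0 and the line 205.9–206.0, so they are aligned. I'll let go and withdraw.

{"api": "arm_command", "payload": {"xyz": [[0,0,0],[0,0,0],[0,0,0]], "roll": [0,0,0], "jaw": 0.6}}

```text
clock: 28.68
position: [0.6147, -0.031, 0.1793]
orientation: [-3.125, -0.009, 2.087]
ft_force: [0.2, 0.2, -0.7]
opening: 0.399
```

{"api": "arm_command", "payload": {"xyz": [[0,0,-0.6],[0,0,-0.9],[0,0,-0.9],[-0.5,-0.75,0],[-0.5,-0.8,0],[-0.5,-0.8,0],[-0.5,-0.8,0],[-0.3,-0.5,0],[0,0,0],[0,0,0]], "roll": [0,0,0,0,0,0,0,0,0,0]}}

```text
clock: 29.92
position: [0.5347, -0.1867, 0.2824]
orientation: [-3.13, -0.005, 2.088]
ft_force: [0.1, -0.3, 0.3]
opening: 0.398
```

```bash
python3 look.py 29 165 180 241 255 310 150 365 225 6; python3 pc.py 29; python3 -c "
import cv2,numpy as np
s=cv2.imread('pics/s29.png');cv2.imwrite('pics/z29.png',cv2.convertScaleAbs(cv2.resize(s[184:214,186:222],None,fx=16,fy=16,interpolation=2),alpha=1.5,beta=-40))"
```

```text
t 29.93 p [ 0.5347 -0.1867  0.2824] ori° [-179.3186   -0.2748  119.6086] F [ 0.0955 -0.3432  0.2873] T [ 0.0439 -0.0508  0.0041] open 0.398 q [-0.4275 -0.0807  1.7728 -0.0069  1.4604 -0.9435]
29 centroid 207.1043956043956 204.80769230769232 mass 182.0
[[ 0  0  1  3  4  1  0  0  0  2  2  1]
 [ 1  0  2 16 26 14  0  0  1  3  1  1]
 [ 1  0  2  7 22 17  2  0  1  2  2  3]
 [ 0  1  0  2  8  9  1  0  2  2  2  3]
 [ 0  1  1  0  1  2  0  1  2  2  2  2]]
```

View pics/L29.png

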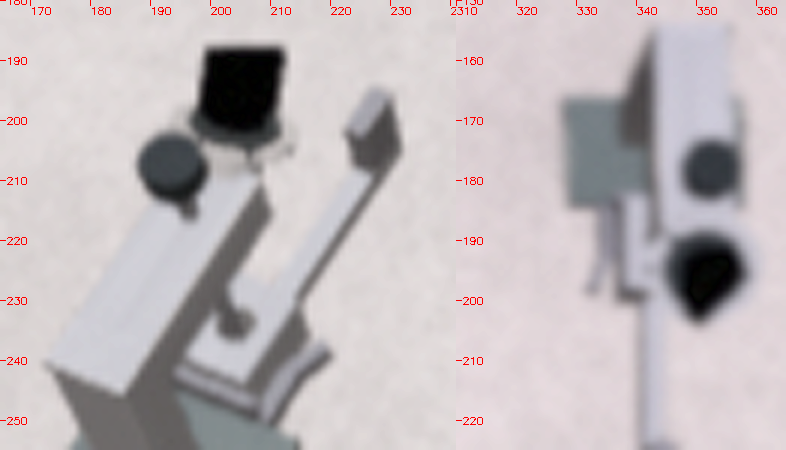

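View pics/z29.png

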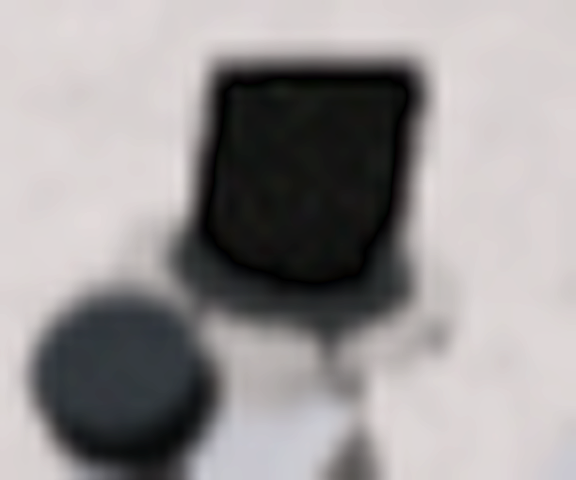

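View pics/s29.png

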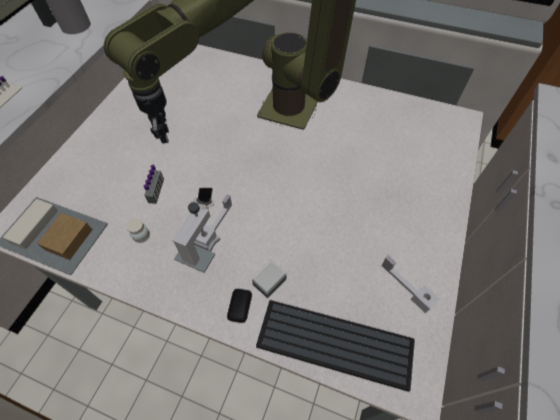

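The pointer sits at the second line (206, 204–206). The rod is still down with its cap at (193,206), and the adapter is home. The rack (153,183), jar (137,230) and tip box (269,278) have not moved, and the robot is clear. I'll hand in.

```bash
python3 -c "
from bench import *
print(close_job())"
```

```text
the job is handed in; nothing more can be done
None
```

The job is handed in, at about 30 s of the 72 s allowed; no verdict was reported.

- **Adapter:** I gripped the nearest adapter by its fin and slid it into the nest until it met the back stop with about 15 N. It was still home in the last pictures.
- **Rod:** I pushed the rod down until the cap stood at 0.205 m, the height expected when bottomed. I then held it at about 10–11 N for roughly 1.8 s, towards the low end of the 8–20 N range.
- **Knob:** I turned the knob clockwise past the bite, regripping three times because the tool cannot tilt to the knob's axis. Then I let go.
- **Last check:** With the arm clear, the pointer was within about 0.1 px (around 1–2 degrees) of the second engraved line. The rod was still down, and the rack, jar and tip box were where they started.

**Disagreement:** Before the last nudge of about 4–5 degrees, the camera put the collar at about 40 degrees and the wrist angle at about 46. I trusted the camera, so by the wrist angle the final turn would be about 50 degrees. The pads also twisted the knob bar sideways by up to about 2 N m before the first regrip.

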